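# Lock a sprung side stop on a T-slot bed against a flange

## Task

Clamp the loose flange for work: lift the side stop out of the wooden block by its red handle and set it down on the T-slot bed behind the flange, with its white nose toward the flange and its T-bolt head and tongue down in the slot. Slide it along so that it pushes the flange fully home into the V locator and its sprung nose is about half pressed in, then, while holding it there, press the handle down and turn it a quarter turn clockwise so that the bolt locks under the slot's lips, and let go. Push gently, do not force the stop against the bed or the flange, and leave the spanner beside the bed alone.

Things in the scene. Friction and masses are not known exactly. Their poses are not given: they have to be found in the camera images.
- bed: Fixed T-slot bed, 92 x 290 x 34 mm, green with a ground steel top; origin at the centre of its underside, z up. The V locator and the flange are toward its +y end; the stop goes in on the free part at its -y end, some 110 mm from the centre.
- slot_top (a point): Middle of the T-slot's mouth, on the bed's top face, 34 mm above the bed's origin; axes as the bed's. The slot runs along the bed's y axis through its middle, open at the top: 14 mm wide through lips 12 mm thick; below them a channel 28 mm wide and 14 mm high.
- vee: Steel V locator bolted across the bed, open toward -y, two faces at 45 degrees to the slot, 18 mm high. Origin on the bed's top, where the flange's centre is when home. The loose grey flange (90 mm disc, 14 to 16 mm thick, 0.48 kg, oiled) lies flat on the bed 17 to 60 mm short of that and up to 6 mm off the middle, and is not measured. It needs 1 N to slide, and centres itself in the V.
- stop: Loose sprung side stop, 0.47 kg, parked in a pocket of a wooden block 34 mm high. Origin on the bolt's axis in the plane of the base's underside; z up, +y toward its nose. Black base 44 (x) x 50 (y) x 20 (z) mm; under it a tongue 12 mm wide, 40 mm long (y), 6 mm deep. It drags on the bed with 0.6 of its load. Set right, its origin is level with the bed's top and its +y runs along the bed's +y.
- stop_front (a point): Middle of the front of the stop's base, 25 mm ahead (+y) of its origin, 9 mm up. Ahead of it stands the flat white nose pad (30 mm wide, 11 mm high) of a screwed-in spring plunger: its free face is 14 to 34 mm ahead of this point, set anew each time and not measured. It goes in 4 mm: gives at 1.5 N, then 3.5 N per mm, so 8 to 9 N half-way; then it is solid.
- handle (a point): Centre of the red handle bar (13 mm thick, 56 mm long, 18 mm high) on the T-bolt, 56 mm above the underside of the stop's base at rest, lying along the stop's y. Sprung upward: 5 N to start pressing it down, 1.5 N more per mm, 8 mm travel. The head is clear of the lips, and can turn, from 5 mm down; let up after the turn, it stops 4 mm below rest, clamping with 11 N.
- bolt_head (a point): Centre of the T-bolt's head, a bar 12 mm wide, 24 mm long (along the handle bar) and 8 mm high, 68 mm below the handle's centre. Handle, 10 mm shank and head are one piece.
- bolt (a joint): Turn of handle and T-bolt in the stop: 0 = in line with the slot (free), 1.57 rad = across it (locked, end stop). Grows clockwise seen from above; 0.04 N m of friction.
- spanner_17: Bystander: combination spanner 187 mm long lying flat on the bench beyond the bed's +y end; origin at the centre of its underside.

How it is judged:
By the outcome, as a careful person would: the job done as asked, in the order asked, and still so for the second after the job is handed in, with the robot touching nothing.
It also fails if it takes over 64 s, if anything falls off the work surface, if the arm or the gripper's body presses on something with over 40 N, if the wrist force passes 120 N, or if a joint passes its speed limit or range.

## Robot

A 6-joint arm with a two-finger parallel gripper is mounted at the origin on the work surface; the furniture and walls round the work are solid. World frame = base frame: x ahead of the robot, y to its left, z up, the work surface at z = 0. Lengths are in m, angles in rad, forces in N, time in s.
With the tool pointing down it reaches from about 0.225 to 0.875 m from the base axis. Payload 3.4 kg.
Tool frame: the origin (TCP) lies between the finger pads; the fingertips stand 11 mm ahead of it and the grasp point (between the pads) lies 8 mm behind it (tips_ahead is the distance from the TCP to the fingertips, in m); z points along the fingers, x is the direction in which the jaws open and shut, and the axes are right-handed (so a half turn about z gives the same grasp; the last joint's range is limited). The gripper opens to 85 mm and grips with 20 to 120 N. Pads are 22 mm wide; open, the fingers measure 114 mm over their backs; the gripper's body (76 mm by 85 mm) begins 54 mm behind the grasp point. The pads swing forward as they close: fully open they stand 13 mm farther back than shut.
Start: joints at [1.225, 0.276, 1.505, -0, 1.361, -0.121], TCP at [0.128, 0.561, 0.222] pointing down, gripper open.
Joint ranges: [-2.89, 2.89], [-0.75, 2.08], [0.22, 2.7], [-1.18, 4.32], [0.11, 2.71], [-2.7, 2.7]. Speed limits (rad/s): [2.57, 2.57, 3.14, 3.14, 3.14, 3.14].

## Interface

Orientations are given as a unit quaternion [w, x, y, z].
In Python, from rig import get_state, get_image, sign_off, masks_of, tips_ahead gives the robot as it stands.
- The arm moves only by the tool play_rows, never from a script. Its argument "series" is a list of rows, each an object of numbers: "fingers": the closure, from -1 (fully open) to 1 (shut); "dx", "dy", "dz": the shift along the world's x, y, z in mm; "turn": the turn about the world's z in rad. A call has 1 to 20 rows; each row shifts and turns the pose as measured when the row begins; what a row does not reach is not made up. A row lasts 1/12 s, in which the tool goes at most 41.7 mm and 7.16 degrees, less where a joint would pass 70% of its speed; a pose out of reach is approached as far as the arm can. A call with a gripper value outside its range is refused whole. The fingers move at their own pace and stop on an object; "squeeze" is the grip in N (left out, the last holds). Time passes only in rows, so rows that do not move let the fingers close. It gives the time, the measured TCP pose, the force and the opening at its end, in the units of the state.
- get_state(): the state, without advancing time (a new reading comes with each control period).
- get_image(name): name is "scene" or "top" or "wrist"; returns a dict with "pixels" (384x512x3 uint8, red, green, blue), "vfov" (degrees; the focal length in pixels is half the picture's height over the tangent of half this angle, whatever the lens; pixels are square), "cx", "cy" (the principal point, pixels), "rvec" (rotation vector, rad) and "tvec" (3), from world to camera coordinates, as OpenCV has them; the wrist camera has in their place "hand_eye" (4x4, takes a point from camera to tool coordinates, whose origin is the TCP and whose axes are the tool frame's). Camera axes: x right, y down, z forward; pixel columns grow to the right and rows downward; lengths in m; the calibration is good to about 2 mm. A picture is of the moment at which its call begins: read the wrist's pose just before it. There is no depth.
- sign_off(): hands the job in, once; it reports no verdict.
Trained networks look in a picture, given as the dict that the camera call returned (one of the last four; its "shot" number tells which), for a name from the list of things; names that differ only in an ending like _2 or _b are one class to them, and where a whole thing is asked for, a point or a joint stands for the part that bears it (a point fixed in the world has none). Each returns a list of dicts, best first, with "p" (0 to 1); they miss things now and then, are a little off and sometimes report something else, mostly with a low value. They report only what shows in the picture. A call takes as long as a camera call.
- masks_of(picture, label): "region" (384x512 bool, what is visible of it) and "xy" ([column, row] in pixels, amid what is visible of it).
The state is a dict: "clock": time; "qpos": joint angles; "qd": joint speeds; "effort": joint torques, N m; "position": TCP position; "ee_rot": TCP orientation; "contact_force": force on the tool from outside, world axes, zero at the start; "moment": the same for the moment, N m; "width": finger opening in m.
Only numpy, scipy, OpenCV 4.12 (cv2) and the standard library are available. Lean on these libraries where they do the work, as an engineer would, in place of code of your own. Each camera call takes 0.05 s, during which the arm holds its last target. There are 200 camera calls.

## Working session

There is one attempt and no reset: what is moved stays moved. The work goes in short steps, Python scripts to look and compute and a tool call to move; the robot and the scene stay as the last step left them, time stands still between calls to the robot, and variables do not carry over. Pictures are saved under pics/ and viewed, about 8 in all and at most 12, crops included, and the job is handed in when it is done.

Besides the shell and the picture viewer there is one more tool, called after "Emit:" by a JSON object that holds its "name" and its "arguments". play_rows: Moves the arm, as the interface text tells. Its arguments: {"type":"object","properties":{"series":{"type":"array"},"squeeze":{"type":"number"}},"required":["series"]}

```bash
mkdir -p pics; ls
cat > h.py <<'E'
import numpy as np,cv2
from rig import *
from scipy.spatial.transform import Rotation as R
def cam(name):
    s=get_state(); d=get_image(name)
    f=192/np.tan(np.radians(d["vfov"])/2); K=np.array([[f,0,d["cx"]],[0,f,d["cy"]],[0,0,1]])
    if name=="wrist":
        q=s["ee_rot"]; T=np.eye(4); T[:3,:3]=R.from_quat([q[1],q[2],q[3],q[0]]).as_matrix(); T[:3,3]=s["position"]
        T=T@np.array(d["hand_eye"]); Rc=T[:3,:3]; C=T[:3,3]
    else:
        Rw=cv2.Rodrigues(np.array(d["rvec"],float))[0]; Rc=Rw.T; C=-Rc@np.array(d["tvec"]).ravel()
    return d,K,Rc,C
def w(c,uv,z):
    d,K,Rc,C=c; r=Rc@np.linalg.inv(K)@np.array([uv[0],uv[1],1.]); return C+r*(z-C[2])/r[2]
def px(c,p):
    d,K,Rc,C=c; v=K@(Rc.T@(np.array(p)-C)); return v[:2]/v[2]
def save(c,n,crop=None,sc=1):
    im=c[0]["pixels"][:,:,::-1]
    if crop: im=im[crop[1]:crop[3],crop[0]:crop[2]]
    cv2.imwrite("pics/"+n,cv2.resize(im,None,fx=sc,fy=sc,interpolation=cv2.INTER_CUBIC))
def rect(m): return cv2.minAreaRect(np.argwhere(m)[:,::-1].astype(np.float32))
E
cat > a.py <<'E'
from h import *
print(get_state())
t=cam("top"); s=cam("scene")
print(t[0]["vfov"],t[3],s[3])
im=np.hstack([t[0]["pixels"],s[0]["pixels"]])[:,:,::-1]
cv2.imwrite("pics/a.png",np.vstack([t[0]["pixels"],s[0]["pixels"]])[:,:,::-1])
for n,z in [("bed",.034),("vee",.052),("stop",.05),("handle",.1),("spanner_17",0.005)]:
    for c in (t,s):
        for r in masks_of(c[0],n)[:2]:
            print(n,c[0].get("shot"),round(r["p"],2),np.round(r["xy"]),np.round(w(c,r["xy"],z),3),rect(r["region"]))
E
python3 a.py
```

```text
pics
{'clock': 0.0, 'qpos': array([ 1.22499466e+00,  2.76568552e-01,  1.50612799e+00,  1.56100350e-06,
        1.36068330e+00, -1.20977809e-01]), 'qd': array([-0.00096827, -0.00070701, -0.00088586,  0.00086135, -0.00071075,
        0.00105561]), 'effort': array([-1.43551344e-03, -4.16773260e+01, -2.45811850e+01, -2.71940507e-04,
        1.09305247e-02,  1.56830453e-05]), 'position': array([0.12799566, 0.56002019, 0.22115684]), 'ee_rot': array([ 4.67951642e-04,  7.81963555e-01,  6.23323511e-01, -7.61274994e-04]), 'contact_force': array([-0.50614559,  0.23268329,  0.88038937]), 'moment': array([ 0.00632886,  0.0180035 , -0.00336803]), 'width': 0.08505066035675407}
48.32385862480363 [ 0.21230907 -0.00841355  1.12891553] [-0.05758602 -0.49351437  0.92036965]
bed 1 0.79 [273. 181.] [ 0.435 -0.064  0.034] ((252.5, 179.5), (35.0, 111.0), 90.0)
bed 2 0.58 [276. 208.] [ 0.425 -0.076  0.034] ((266.1763916015625, 195.21954345703125), (100.20437622070312, 35.26548767089844), 40.91438674926758)
vee 1 0.87 [210. 177.] [0.436 0.1   0.052] ((211.5, 178.0), (32.0, 17.0), 90.0)
vee 2 0.76 [237. 165.] 
[... 467 characters left out ...]
346.4000244140625, 269.3000183105469), (30.410520553588867, 21.0190372467041), 63.43495178222656)
handle 2 0.5 [352. 264.] [ 0.411 -0.339  0.1  ] ((350.2000427246094, 263.8999938964844), (24.149532318115234, 9.391486167907715), 63.43495178222656)
spanner_17 1 0.51 [120. 192.] [0.4   0.342 0.005] ((126.21690368652344, 192.85386657714844), (68.18118286132812, 11.20831298828125), 4.68589973449707)
spanner_17 2 0.62 [181. 138.] [0.403 0.349 0.005] ((185.18605041503906, 142.73297119140625), (42.41939926147461, 8.458170890808105), 43.9583740234375)
spanner_17 2 0.54 [239. 164.] [0.47  0.135 0.005] ((239.52896118164062, 168.00613403320312), (16.85271644592285, 31.98662757873535), 56.97612762451172)
```

```bash
python3 -c "
import cv2;a=cv2.imread('pics/a.png');cv2.imwrite('pics/a1.png',cv2.resize(a[:384],(800,600),interpolation=cv2.INTER_CUBIC));cv2.imwrite('pics/a2.png',cv2.resize(a[384:],(800,600),interpolation=cv2.INTER_CUBIC))"
```

```text
(no output)
```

View pics/a1.png

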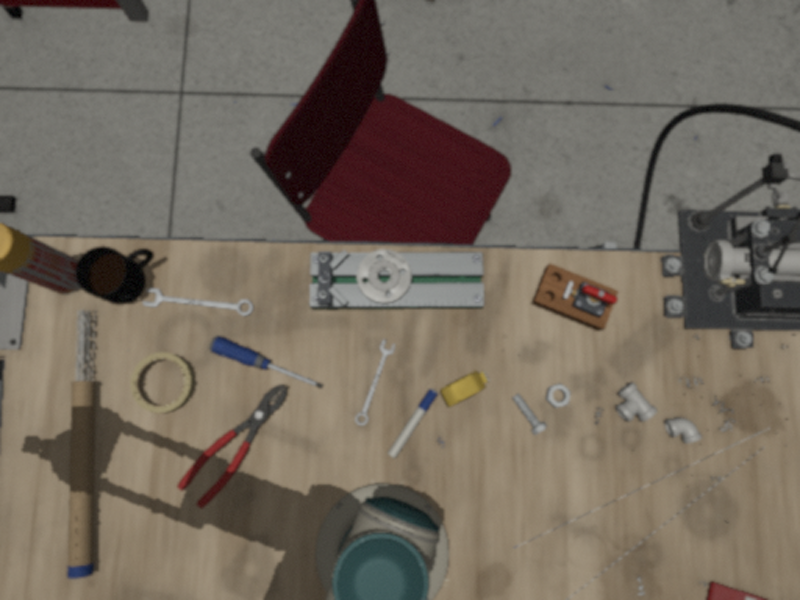

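View pics/a2.png

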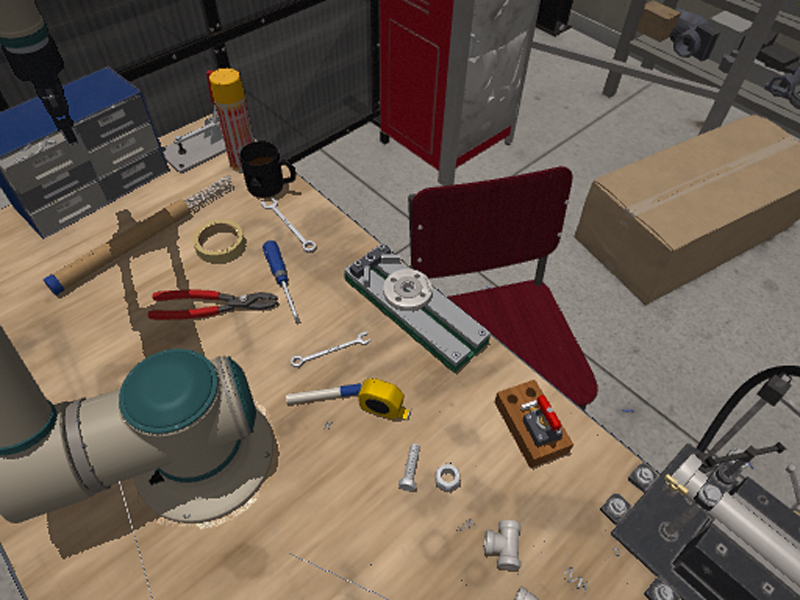

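The top view (800x600) shows the bed along y, with the V at (325,280) and the flange at (384,277). The block and stop are at (580,297), nose up-left, so the stop is yawed about -24°. The scene view agrees. I'll move above the stop.

Emit:
{"name": "play_rows", "arguments": {"series": [{"fingers": -1,"dx": 13,"dy": -35,"dz": 1,"turn": -0.088},{"dx": 13,"dy": -35,"dz": 1,"turn": -0.088},{"dx": 13,"dy": -35,"dz": 1,"turn": -0.088},{"dx": 13,"dy": -35,"dz": 1,"turn": -0.088},{"dx": 13,"dy": -35,"dz": 1,"turn": -0.088},{"dx": 13,"dy": -35,"dz": 1,"turn": -0.088},{"dx": 13,"dy": -35,"dz": 1,"turn": -0.088},{"dx": 13,"dy": -35,"dz": 1,"turn": -0.088},{"dx": 13,"dy": -35,"dz": 1,"turn": -0.088},{"dx": 13,"dy": -35,"dz": 1,"turn": -0.088},{"dx": 13,"dy": -35,"dz": 1,"turn": -0.088},{"dx": 13,"dy": -35,"dz": 1,"turn": -0.088},{"dx": 13,"dy": -35,"dz": 1,"turn": -0.088},{"dx": 13,"dy": -35,"dz": 1,"turn": -0.088},{"dx": 13,"dy": -35,"dz": 1,"turn": -0.088},{"dx": 13,"dy": -35,"dz": 1,"turn": -0.088},{"dx": 13,"dy": -35,"dz": 1,"turn": -0.088},{"dx": 13,"dy": -35,"dz": 1,"turn": -0.088},{"dx": 13,"dy": -35,"dz": 1,"turn": -0.088},{"dx": 13,"dy": -35,"dz": 1,"turn": -0.088}]}}

```text
invalid input at $.series[1]: expected keys fingers, dx, dy, dz, turn
```

Emit:
{"name": "play_rows", "arguments": {"series": [{"fingers": -1,"dx": 13,"dy": -35,"dz": 1,"turn": -0.088},{"fingers": -1,"dx": 13,"dy": -35,"dz": 1,"turn": -0.088},{"fingers": -1,"dx": 13,"dy": -35,"dz": 1,"turn": -0.088},{"fingers": -1,"dx": 13,"dy": -35,"dz": 1,"turn": -0.088},{"fingers": -1,"dx": 13,"dy": -35,"dz": 1,"turn": -0.088},{"fingers": -1,"dx": 13,"dy": -35,"dz": 1,"turn": -0.088},{"fingers": -1,"dx": 13,"dy": -35,"dz": 1,"turn": -0.088},{"fingers": -1,"dx": 13,"dy": -35,"dz": 1,"turn": -0.088},{"fingers": -1,"dx": 13,"dy": -35,"dz": 1,"turn": -0.088},{"fingers": -1,"dx": 13,"dy": -35,"dz": 1,"turn": -0.088},{"fingers": -1,"dx": 13,"dy": -35,"dz": 1,"turn": -0.088},{"fingers": -1,"dx": 13,"dy": -35,"dz": 1,"turn": -0.088},{"fingers": -1,"dx": 13,"dy": -35,"dz": 1,"turn": -0.088},{"fingers": -1,"dx": 13,"dy": -35,"dz": 1,"turn": -0.088},{"fingers": -1,"dx": 13,"dy": -35,"dz": 1,"turn": -0.088},{"fingers": -1,"dx": 13,"dy": -35,"dz": 1,"turn": -0.088},{"fingers": -1,"dx": 13,"dy": -35,"dz": 1,"turn": -0.088}]}}

```text
clock: 2.02
position: [0.3499, -0.0536, 0.2419]
ee_rot: [0.001, 0.995, -0.104, 0.011]
contact_force: [0.3, 0.6, -0.7]
width: 0.0853
```

```bash
cat > b.py <<'E'
from h import *
c=cam("wrist"); save(c,"b.png",sc=1.5); print(c[3],c[2][:,2])
for n,z in [("bed",.034),("vee",.052),("stop",.05),("handle",.09)]:
    for r in masks_of(c[0],n)[:2]:
        print(n,round(r["p"],2),np.round(r["xy"]),np.round(w(c,r["xy"],z),4),rect(r["region"]))
E
python3 b.py
```

```text
[0.36394876 0.02287258 0.3934624 ] [-0.04226038 -0.30289336 -0.95208701]
bed 0.67 [324. 139.] [ 0.4351 -0.0455  0.034 ] ((325.8947448730469, 108.33930206298828), (237.97412109375, 92.3643798828125), 79.15969848632812)
vee 0.84 [286.  11.] [0.4132 0.0875 0.052 ] ((312.0, 19.0), (38.0, 96.0), 90.0)
handle 0.63 [288.   9.] [0.4093 0.0813 0.09  ] ((312.5, 19.5), (39.0, 97.0), 90.0)
```

View pics/b.png

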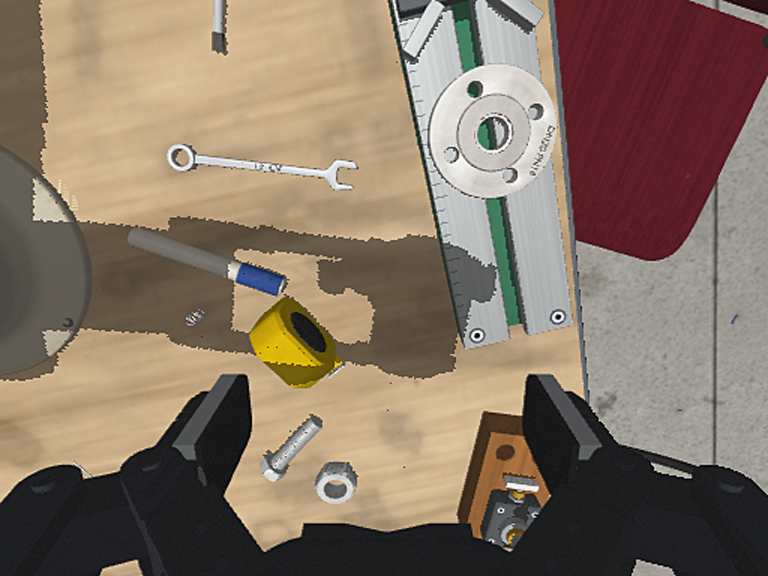

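Emit:
{"name": "play_rows", "arguments": {"series": [{"fingers": -1,"dx": 7,"dy": -36,"dz": 0,"turn": -0.028},{"fingers": -1,"dx": 7,"dy": -36,"dz": 0,"turn": -0.028},{"fingers": -1,"dx": 7,"dy": -36,"dz": 0,"turn": -0.028},{"fingers": -1,"dx": 7,"dy": -36,"dz": 0,"turn": -0.028},{"fingers": -1,"dx": 7,"dy": -36,"dz": 0,"turn": -0.028},{"fingers": -1,"dx": 7,"dy": -36,"dz": 0,"turn": -0.028},{"fingers": -1,"dx": 7,"dy": -36,"dz": 0,"turn": -0.028},{"fingers": -1,"dx": 0,"dy": -10,"dz": 0,"turn": 0},{"fingers": -1,"dx": 0,"dy": 0,"dz": 0,"turn": 0}]}}

```text
clock: 3.02
position: [0.4006, -0.3022, 0.2414]
ee_rot: [-0.003, 0.983, -0.181, 0.01]
contact_force: [0.0, 0.5, -1.3]
width: 0.0854
```

```bash
cat > c.py <<'E'
from h import *
c=cam("wrist"); save(c,"c.png",sc=1.5); print(c[3],c[2][:,2])
for n,z in [("stop",.05),("handle",.09),("stop_front",.05)]:
    for r in masks_of(c[0],n)[:2]:
        print(n,round(r["p"],2),np.round(r["xy"]),np.round(w(c,r["xy"],z),4),rect(r["region"]))
im=c[0]["pixels"].astype(int); m=((im[...,0]>120)&(im[...,1]<60)&(im[...,2]<60)).astype(np.uint8)
n,l,st,ce=cv2.connectedComponentsWithStats(m)
for i in range(1,n):
    if st[i,4]>100: print(st[i],ce[i],rect(l==i),np.round(w(c,ce[i],.09),4))
E
python3 c.py
```

```text
[ 0.42639033 -0.23007356  0.39359978] [-0.08828595 -0.28376685 -0.95482039]
stop 0.88 [270. 185.] [ 0.4108 -0.3304  0.05  ] ((274.0, 187.49996948242188), (37.99999237060547, 76.99998474121094), 0.0)
handle 0.7 [277. 199.] [ 0.4141 -0.335   0.09  ] ((276.6608581542969, 199.4618682861328), (13.440668106079102, 53.17237091064453), 2.602562189102173)
stop_front 0.86 [273. 189.] [ 0.4123 -0.3362  0.05  ] ((274.0, 187.49996948242188), (37.99999237060547, 76.99998474121094), 0.0)
```

View pics/c.png

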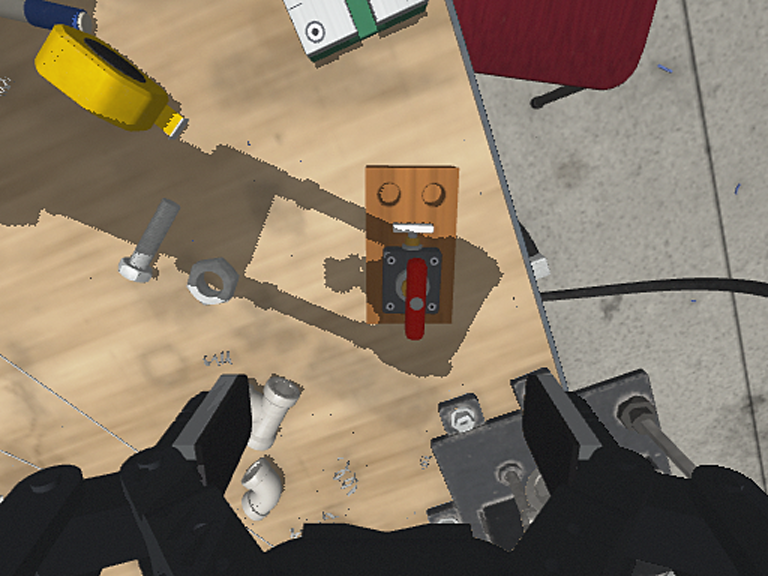

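```bash
cat > d.py <<'E'
from h import *
import sys
c=cam("wrist"); s=get_state(); q=s["ee_rot"]
M=R.from_quat([q[1],q[2],q[3],q[0]]).as_matrix(); print("tcp",s["position"],"xang",np.degrees(np.arctan2(M[1,0],M[0,0])),"zax",M[:,2],"tips",tips_ahead if not callable(tips_ahead) else tips_ahead())
for r in masks_of(c[0],"handle")[:1]:
    m=r["region"]; (cx,cy),(a,b),ang=rect(m); P=cv2.boxPoints(((cx,cy),(a,b),ang)); print(cx,cy,a,b)
    e=sorted(P,key=lambda p:p[1]); A=(e[0]+e[1])/2; B=(e[2]+e[3])/2
    for z in (.07,.08,.09,.1,.11):
        p=w(c,(cx,cy),z);u=w(c,A,z)-w(c,B,z); print(z,np.round(p,4),np.linalg.norm(u),"yaw from +y",np.degrees(np.arctan2(-u[0],u[1])))
E
python3 d.py
```

```text
tcp [ 0.39969329 -0.2996995   0.24199872] xang -20.822908299930035 zax [ 0.02201228  0.00193756 -0.99975582] tips 0.011
278.12646484375 200.47666931152344 14.159872055053711 55.32954025268555
0.07 [ 0.4129 -0.3412  0.07  ] 0.0637098648300782 yaw from +y -23.096060612515465
0.08 [ 0.4133 -0.3377  0.08  ] 0.06174415716595515 yaw from +y -23.096060612515444
0.09 [ 0.4136 -0.3342  0.09  ] 0.05977844950183218 yaw from +y -23.09606061251545
0.1 [ 0.414  -0.3307  0.1   ] 0.05781274183770916 yaw from +y -23.09606061251548
0.11 [ 0.4144 -0.3272  0.11  ] 0.055847034173586184 yaw from +y -23.096060612515487
```

Wrist view: the handle bar is at (416,300), the nose at (413,229), the block beneath, and the bed's end at the top. Next I'll hover over the handle and triangulate its height.

Emit:
{"name": "play_rows", "arguments": {"series": [{"fingers": -1,"dx": 4,"dy": -8,"dz": -18,"turn": -0.01},{"fingers": -1,"dx": 4,"dy": -8,"dz": -18,"turn": -0.01},{"fingers": -1,"dx": 3,"dy": -9,"dz": -18,"turn": -0.01},{"fingers": -1,"dx": 3,"dy": -9,"dz": -18,"turn": -0.01},{"fingers": -1,"dx": 0,"dy": 0,"dz": -8,"turn": 0},{"fingers": -1,"dx": 0,"dy": 0,"dz": 0,"turn": 0}]}}

```text
clock: 3.82
position: [0.4149, -0.3277, 0.1636]
ee_rot: [-0.001, 0.98, -0.197, 0.014]
contact_force: [0.4, 0.5, 0.1]
width: 0.0853
```

```bash
python3 d.py
python3 - <<'E'
from h import *
c=cam("wrist"); save(c,"e.png",sc=1.5)
E
```

```text
tcp [ 0.4151744  -0.32800662  0.16442484] xang -22.70141569492191 zax [ 0.02878137 -0.00427698 -0.99957658] tips 0.011
254.5 208.0 72.0 17.0
0.07 [ 0.4106 -0.3415  0.07  ] 0.06394868656417062 yaw from +y -22.8688781195771
0.08 [ 0.4119 -0.338   0.08  ] 0.06134611601024575 yaw from +y -22.868878119577083
0.09 [ 0.4132 -0.3345  0.09  ] 0.058743545456320954 yaw from +y -22.868878119577097
0.1 [ 0.4145 -0.331   0.1   ] 0.056140974902396105 yaw from +y -22.868878119577133
0.11 [ 0.4158 -0.3275  0.11  ] 0.053538404348471236 yaw from +y -22.868878119577115
```

View pics/e.png

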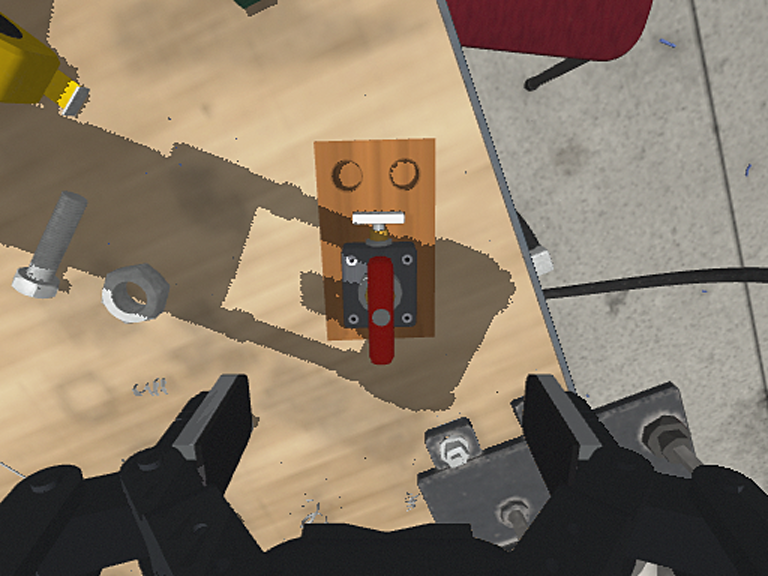

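The handle is at about (0.4134, -0.3343, 0.090). It sits at (380,310) in the picture, and the two views agree. I'll descend and grip.

Emit:
{"name": "play_rows", "arguments": {"series": [{"fingers": -1,"dx": -1,"dy": -3,"dz": -15,"turn": 0},{"fingers": -1,"dx": -1,"dy": -3,"dz": -15,"turn": 0},{"fingers": -1,"dx": 0,"dy": 0,"dz": -15,"turn": 0},{"fingers": -1,"dx": 0,"dy": 0,"dz": -15,"turn": 0},{"fingers": -1,"dx": 0,"dy": 0,"dz": -14,"turn": 0},{"fingers": -1,"dx": 0,"dy": 0,"dz": -5,"turn": 0},{"fingers": -1,"dx": 0,"dy": 0,"dz": 0,"turn": 0}]}}

```text
clock: 4.55
position: [0.4186, -0.3373, 0.0956]
ee_rot: [0.006, 0.98, -0.195, 0.025]
contact_force: [-0.4, 0.5, -0.9]
width: 0.0855
```

```bash
python3 d.py
```

```text
tcp [ 0.41878564 -0.33751742  0.09611214] xang -22.49350041889738 zax [ 0.04678456 -0.02257811 -0.99864981] tips 0.011
243.5 238.5 99.0 25.0
0.07 [ 0.4094 -0.3437  0.07  ] 0.06800490024150778 yaw from +y -23.28396252318671
0.08 [ 0.4113 -0.3391  0.08  ] 0.06415638548561825 yaw from +y -23.283962523186677
0.09 [ 0.4132 -0.3345  0.09  ] 0.06030787072972874 yaw from +y -23.283962523186684
0.1 [ 0.4151 -0.3299  0.1   ] 0.05645935597383923 yaw from +y -23.283962523186695
0.11 [ 0.4169 -0.3253  0.11  ] 0.05261084121794972 yaw from +y -23.28396252318671
```

Emit:
{"name": "play_rows", "arguments": {"series": [{"fingers": -1,"dx": 0,"dy": 0,"dz": 30,"turn": 0},{"fingers": -1,"dx": 0,"dy": 0,"dz": 30,"turn": 0},{"fingers": -1,"dx": 0,"dy": 0,"dz": 0,"turn": 0}]}}

```text
clock: 4.9
position: [0.4192, -0.3377, 0.1604]
ee_rot: [0.007, 0.98, -0.195, 0.026]
contact_force: [-0.0, -0.3, 0.6]
width: 0.0853
```

```bash
cat > s.py <<'E'
from h import *
s=get_state(); q=s["ee_rot"]
M=R.from_quat([q[1],q[2],q[3],q[0]]).as_matrix(); print(s["clock"],"tcp",np.round(s["position"],4),"xang",np.degrees(np.arctan2(M[1,0],M[0,0])).round(2),"zax",M[:,2].round(4),"F",s["contact_force"].round(2),"M",s["moment"].round(3),s["width"].round(4),"q",s["qpos"].round(3),"qd",s["qd"].round(3))
E
python3 s.py
```

```text
Traceback (most recent call last):
  File "s.py", line 3, in <module>
    M=R.from_quat([q[1],q[2],q[3],q[0]]).as_matrix(); print(s["clock"],"tcp",np.round(s["position"],4),"xang",np.degrees(np.arctan2(M[1,0],M[0,0])).round(2),"zax",M[:,2].round(4),"F",s["contact_force"].round(2),"M",s["moment"].round(3),s["width"].round(4),"q",s["qpos"].round(3),"qd",s["qd"].round(3))
                                                                                                                                                                                                                                            ^^^^^^^^^^^^^^^^
AttributeError: 'float' object has no attribute 'round'
```

Emit:
{"name": "play_rows", "arguments": {"series": [{"fingers": -1,"dx": 0,"dy": 0,"dz": 0,"turn": 0},{"fingers": -1,"dx": 0,"dy": 0,"dz": 0,"turn": 0},{"fingers": -1,"dx": 0,"dy": 0,"dz": 0,"turn": 0}]}}

```text
clock: 5.15
position: [0.4206, -0.3389, 0.1641]
ee_rot: [0.009, 0.98, -0.195, 0.029]
contact_force: [-0.2, -0.4, 0.1]
width: 0.0857
```

```bash
python3 s.py
```

```text
Traceback (most recent call last):
  File "s.py", line 3, in <module>
    M=R.from_quat([q[1],q[2],q[3],q[0]]).as_matrix(); print(s["clock"],"tcp",np.round(s["position"],4),"xang",np.degrees(np.arctan2(M[1,0],M[0,0])).round(2),"zax",M[:,2].round(4),"F",s["contact_force"].round(2),"M",s["moment"].round(3),s["width"].round(4),"q",s["qpos"].round(3),"qd",s["qd"].round(3))
                                                                                                                                                                                                                                            ^^^^^^^^^^^^^^^^
AttributeError: 'float' object has no attribute 'round'
```

```bash
sed -i 's/s\["width"\].round(4)/round(float(s["width"]),4)/' s.py; python3 s.py
```

```text
5.15 tcp [ 0.4206 -0.3389  0.1641] xang -22.45 zax [ 0.0532 -0.0293 -0.9982] F [-0.22 -0.42  0.15] M [ 0.028  0.062 -0.028] 0.0857 q [-0.82   0.232  1.72   0.021  1.133 -0.437] qd [ 0.002 -0.008 -0.    -0.001 -0.003  0.001]
```

Emit:
{"name": "play_rows", "arguments": {"series": [{"fingers": -1,"dx": 0,"dy": 0,"dz": 0,"turn": 0},{"fingers": -1,"dx": 0,"dy": 0,"dz": 0,"turn": 0},{"fingers": -1,"dx": 0,"dy": 0,"dz": 0,"turn": 0},{"fingers": -1,"dx": 0,"dy": 0,"dz": 0,"turn": 0},{"fingers": -1,"dx": 0,"dy": 0,"dz": 0,"turn": 0},{"fingers": -1,"dx": 0,"dy": 0,"dz": 0,"turn": 0}]}}

```text
clock: 5.65
position: [0.419, -0.3373, 0.1608]
ee_rot: [0.007, 0.98, -0.195, 0.026]
contact_force: [0.4, 0.3, -0.1]
width: 0.0854
```

```bash
python3 s.py
```

```text
5.65 tcp [ 0.419  -0.3373  0.1608] xang -22.46 zax [ 0.0486 -0.0244 -0.9985] F [ 0.35  0.27 -0.14] M [-0.037  0.03   0.034] 0.0854 q [-0.82   0.235  1.724  0.021  1.132 -0.437] qd [ 0.001  0.007  0.006 -0.001 -0.002 -0.   ]
```

Emit:
{"name": "play_rows", "arguments": {"series": [{"fingers": -1,"dx": 0,"dy": 0,"dz": 5,"turn": 0},{"fingers": -1,"dx": 0,"dy": 0,"dz": 5,"turn": 0},{"fingers": -1,"dx": 0,"dy": 0,"dz": 5,"turn": 0},{"fingers": -1,"dx": 0,"dy": 0,"dz": 5,"turn": 0},{"fingers": -1,"dx": 0,"dy": 0,"dz": 5,"turn": 0},{"fingers": -1,"dx": 0,"dy": 0,"dz": 5,"turn": 0}]}}

```text
clock: 6.15
position: [0.4186, -0.3369, 0.1927]
ee_rot: [0.007, 0.981, -0.195, 0.025]
contact_force: [-0.2, -0.4, 0.2]
width: 0.0851
```

```bash
python3 s.py
```

```text
6.15 tcp [ 0.4186 -0.3369  0.1927] xang -22.46 zax [ 0.0471 -0.0228 -0.9986] F [-0.19 -0.41  0.24] M [-0.001  0.045 -0.003] 0.0851 q [-0.82   0.21   1.672  0.02   1.21  -0.435] qd [ 0.    -0.053 -0.111 -0.001  0.158  0.003]
```

Emit:
{"name": "play_rows", "arguments": {"series": [{"fingers": -1,"dx": -1,"dy": 0,"dz": -8,"turn": 0},{"fingers": -1,"dx": -1,"dy": 0,"dz": -8,"turn": 0},{"fingers": -1,"dx": -1,"dy": 0,"dz": -8,"turn": 0},{"fingers": -1,"dx": -1,"dy": 0,"dz": -8,"turn": 0},{"fingers": -1,"dx": 0,"dy": 0,"dz": -8,"turn": 0},{"fingers": -1,"dx": 0,"dy": 0,"dz": -8,"turn": 0}]}}

```text
clock: 6.65
position: [0.4148, -0.3377, 0.1429]
ee_rot: [0.008, 0.98, -0.195, 0.027]
contact_force: [0.3, -0.0, -0.3]
width: 0.0856
```

```bash
python3 s.py
```

```text
6.65 tcp [ 0.4148 -0.3377  0.1429] xang -22.46 zax [ 0.0505 -0.0266 -0.9984] F [ 0.27 -0.03 -0.31] M [ 0.002 -0.04  -0.021] 0.0856 q [-0.827  0.245  1.76   0.022  1.084 -0.444] qd [-0.003  0.099  0.174  0.006 -0.258 -0.008]
```

```bash
cat > n.py <<'E'
from h import *
for i in range(10):
    s=get_state(); q=s["ee_rot"]; z=R.from_quat([q[1],q[2],q[3],q[0]]).as_matrix()[:,2]
    print(round(s["clock"],2),np.round(s["position"],4),z[:2].round(4),s["qpos"].round(4),s["qd"][1:3].round(3)); get_image("top")
E
python3 n.py
```

```text
6.65 [ 0.4148 -0.3377  0.1429] [ 0.0505 -0.0266] [-0.8269  0.2445  1.7596  0.0217  1.0838 -0.4444] [0.099 0.174]
6.7 [ 0.4138 -0.3366  0.141 ] [ 0.0477 -0.0236] [-0.8269  0.2463  1.7622  0.0216  1.0835 -0.4444] [-0.005 -0.014]
6.75 [ 0.414  -0.3368  0.1419] [ 0.048  -0.0239] [-0.8268  0.2456  1.7607  0.0216  1.0853 -0.4444] [-0.013 -0.038]
6.8 [ 0.4147 -0.3374  0.143 ] [ 0.0495 -0.0255] [-0.8267  0.2449  1.7589  0.0216  1.0857 -0.4443] [-0.014 -0.031]
6.85 [ 0.4152 -0.3379  0.1438] [ 0.0507 -0.0268] [-0.8267  0.2442  1.7576  0.0216  1.0858 -0.4444] [-0.011 -0.022]
6.9 [ 0.4155 -0.3383  0.1444] [ 0.0515 -0.0277] [-0.8267  0.2437  1.7568  0.0217  1.0859 -0.4443] [-0.007 -0.013]
6.95 [ 0.4157 -0.3384  0.1448] [ 0.0521 -0.0282] [-0.8267  0.2433  1.7563  0.0217  1.086  -0.4443] [-0.008 -0.006]
7.0 [ 0.4157 -0.3385  0.1449] [ 0.0522 -0.0285] [-0.8267  0.2431  1.7562  0.0216  1.086  -0.4443] [-0.003 -0.002]
7.05 [ 0.4157 -0.3384  0.145 ] [ 0.0522 -0.0285] [-0.8266  0.243   1.7562  0.0216  1.0861 -0.4443] [-0.001  0.001]
7.1 [ 0.4156 -0.3384  0.145 ] [ 0.0522 -0.0285] [-0.8267  0.2429  1.7563  0.0216  1.0861 -0.4443] [-0.001  0.002]
```

Emit:
{"name": "play_rows", "arguments": {"series": [{"fingers": -1,"dx": 0,"dy": 0,"dz": 15,"turn": 0},{"fingers": -1,"dx": 0,"dy": 0,"dz": 15,"turn": 0},{"fingers": -1,"dx": 0,"dy": 0,"dz": 15,"turn": 0},{"fingers": -1,"dx": 0,"dy": 0,"dz": 15,"turn": 0}]}}

```text
clock: 7.48
position: [0.4136, -0.3362, 0.2041]
ee_rot: [0.007, 0.981, -0.195, 0.025]
contact_force: [0.6, 0.3, -0.5]
width: 0.0853
```

```bash
python3 n.py
```

```text
7.48 [ 0.4136 -0.3362  0.2041] [ 0.047  -0.0228] [-0.8266  0.1958  1.6618  0.0202  1.2354 -0.4409] [-0.133 -0.311]
7.53 [ 0.4151 -0.3377  0.2075] [ 0.0514 -0.0276] [-0.8265  0.1932  1.6568  0.0203  1.2365 -0.4409] [0.003 0.02 ]
7.58 [ 0.4151 -0.3377  0.2062] [ 0.0513 -0.0275] [-0.8265  0.1941  1.659   0.0203  1.2335 -0.441 ] [0.022 0.055]
7.63 [ 0.4143 -0.3369  0.2046] [ 0.0492 -0.0253] [-0.8265  0.1952  1.6616  0.0202  1.2329 -0.441 ] [0.019 0.044]
7.68 [ 0.4137 -0.3363  0.2034] [ 0.0475 -0.0234] [-0.8266  0.1961  1.6633  0.0202  1.2328 -0.441 ] [0.014 0.026]
7.73 [ 0.4133 -0.3359  0.2027] [ 0.0463 -0.0222] [-0.8266  0.1967  1.6643  0.0202  1.233  -0.441 ] [0.01  0.013]
7.78 [ 0.4132 -0.3358  0.2023] [ 0.0458 -0.0216] [-0.8266  0.1971  1.6647  0.0202  1.233  -0.441 ] [0.006 0.003]
7.83 [ 0.4131 -0.3357  0.2022] [ 0.0455 -0.0213] [-0.8266  0.1973  1.6648  0.0202  1.2331 -0.441 ] [ 0.002 -0.   ]
7.88 [ 0.4132 -0.3358  0.2022] [ 0.0456 -0.0213] [-0.8266  0.1974  1.6646  0.0202  1.2332 -0.441 ] [ 0.    -0.006]
7.93 [ 0.4133 -0.3359  0.2023] [ 0.0457 -0.0214] [-0.8267  0.1974  1.6643  0.0203  1.2332 -0.441 ] [-0.001 -0.003]
```

Emit:
{"name": "play_rows", "arguments": {"series": [{"fingers": -1,"dx": 0,"dy": 0,"dz": -40,"turn": 0}]}}

```text
clock: 8.07
position: [0.4177, -0.3405, 0.1686]
ee_rot: [0.011, 0.98, -0.195, 0.031]
contact_force: [1.3, -1.6, 0.7]
width: 0.0854
```

```bash
python3 n.py
```

```text
8.07 [ 0.4177 -0.3405  0.1686] [ 0.0572 -0.0337] [-0.8265  0.2231  1.7196  0.0212  1.1354 -0.4431] [0.431 0.897]
8.12 [ 0.4113 -0.3339  0.1567] [ 0.0411 -0.0166] [-0.8267  0.2322  1.7384  0.021   1.1311 -0.4432] [0.02  0.056]
8.17 [ 0.4102 -0.3326  0.1576] [ 0.0379 -0.013 ] [-0.8267  0.2314  1.7366  0.021   1.1384 -0.4431] [-0.03  -0.079]
8.22 [ 0.4115 -0.334   0.1599] [ 0.0409 -0.0162] [-0.8267  0.2299  1.7325  0.021   1.1397 -0.443 ] [-0.028 -0.077]
8.27 [ 0.4129 -0.3354  0.1618] [ 0.044  -0.0196] [-0.8267  0.2287  1.7293  0.021   1.1395 -0.443 ] [-0.023 -0.051]
8.32 [ 0.4137 -0.3363  0.1631] [ 0.0462 -0.022 ] [-0.8266  0.2277  1.7273  0.0211  1.1392 -0.443 ] [-0.016 -0.027]
8.37 [ 0.4142 -0.3368  0.1638] [ 0.0474 -0.0232] [-0.8266  0.2272  1.7264  0.0211  1.1389 -0.4431] [-0.01  -0.013]
8.42 [ 0.4143 -0.3369  0.1641] [ 0.0479 -0.0238] [-0.8266  0.2268  1.7261  0.021   1.1388 -0.4431] [-0.006  0.003]
8.47 [ 0.4142 -0.3369  0.1641] [ 0.048  -0.0239] [-0.8266  0.2266  1.7263  0.021   1.1387 -0.4431] [-0.001  0.006]
8.52 [ 0.4142 -0.3368  0.164 ] [ 0.0479 -0.0238] [-0.8266  0.2266  1.7266  0.021   1.1386 -0.4431] [0.001 0.007]
```

Emit:
{"name": "play_rows", "arguments": {"series": [{"fingers": -1,"dx": 0,"dy": 0,"dz": 40,"turn": 0},{"fingers": -1,"dx": 0,"dy": 0,"dz": -40,"turn": 0}]}}

```text
clock: 8.73
position: [0.4184, -0.3411, 0.1763]
ee_rot: [0.011, 0.98, -0.195, 0.031]
contact_force: [3.3, -3.3, 1.5]
width: 0.0852
```

```bash
sed -i 's/range(10)/range(int(__import__("sys").argv[1]))/' n.py; python3 n.py 2;python3 s.py
```

```text
8.73 [ 0.4184 -0.3411  0.1763] [ 0.0566 -0.033 ] [-0.8265  0.2187  1.7049  0.0211  1.1554 -0.4426] [0.473 0.95 ]
8.78 [ 0.4112 -0.3338  0.1619] [ 0.0384 -0.0137] [-0.8268  0.2295  1.7276  0.0207  1.1484 -0.4429] [0.048 0.143]
8.8333 tcp [ 0.409  -0.3314  0.1608] xang -22.47 zax [ 0.0331 -0.0081 -0.9994] F [-0.65  0.03 -0.48] M [0.025 0.042 0.006] 0.0851 q [-0.827  0.23   1.73   0.021  1.154 -0.443] qd [ 0.001 -0.009 -0.016 -0.001  0.046  0.001]
```

Emit:
{"name": "play_rows", "arguments": {"series": [{"fingers": -1,"dx": 0,"dy": 0,"dz": 40,"turn": 0},{"fingers": -1,"dx": 0,"dy": 0,"dz": -40,"turn": 0}]}}

```text
clock: 9.0
position: [0.4119, -0.3343, 0.172]
ee_rot: [0.003, 0.981, -0.195, 0.02]
contact_force: [2.8, -3.1, 0.8]
width: 0.0854
```

```bash
python3 n.py 2;python3 s.py
```

```text
9.0 [ 0.4119 -0.3343  0.172 ] [ 0.0379 -0.013 ] [-0.8266  0.2229  1.7094  0.0207  1.1741 -0.4423] [0.476 0.923]
9.05 [ 0.4051 -0.3275  0.1584] [0.0207 0.0051] [-0.8269  0.2336  1.7309  0.0203  1.1669 -0.4424] [0.039 0.124]
9.1 tcp [ 0.4034 -0.3255  0.1578] xang -22.49 zax [ 0.0164  0.0098 -0.9998] F [-0.08  1.23  0.  ] M [ 0.056  0.073 -0.029] 0.0855 q [-0.827  0.234  1.732  0.02   1.172 -0.442] qd [ 0.    -0.012 -0.025  0.002  0.038  0.001]
```

Emit:
{"name": "play_rows", "arguments": {"series": [{"fingers": -1,"dx": 0,"dy": 0,"dz": 0,"turn": 0}]}}

```text
clock: 9.18
position: [0.4031, -0.3252, 0.158]
ee_rot: [-0.007, 0.981, -0.195, 0.007]
contact_force: [0.7, 0.1, 0.3]
width: 0.0853
```

```bash
python3 n.py 5;python3 s.py
```

```text
9.18 [ 0.4031 -0.3252  0.158 ] [0.0156 0.0107] [-0.8269  0.2335  1.732   0.0203  1.1734 -0.4422] [0.004 0.014]
9.23 [ 0.4031 -0.3252  0.1581] [0.0156 0.0106] [-0.8268  0.2334  1.7319  0.0203  1.1736 -0.4423] [-0.007 -0.014]
9.28 [ 0.4035 -0.3256  0.1585] [0.0167 0.0095] [-0.8269  0.2331  1.7312  0.0203  1.1731 -0.4422] [-0.004 -0.01 ]
9.33 [ 0.4037 -0.3259  0.1587] [0.0173 0.0088] [-0.8268  0.2329  1.7309  0.0203  1.1726 -0.4422] [-0.003 -0.005]
9.38 [ 0.4039 -0.326   0.1588] [0.0176 0.0085] [-0.8269  0.2329  1.7307  0.0203  1.1724 -0.4422] [-0.001 -0.001]
9.4333 tcp [ 0.4038 -0.326   0.1587] xang -22.49 zax [ 0.0176  0.0085 -0.9998] F [ 0.22  0.46 -0.  ] M [-0.033  0.022  0.008] 0.085 q [-0.827  0.233  1.731  0.02   1.172 -0.442] qd [-0.001  0.002  0.002  0.    -0.002  0.001]
```

Emit:
{"name": "play_rows", "arguments": {"series": [{"fingers": -1,"dx": 5,"dy": -4,"dz": -36,"turn": 0}]}}

```text
clock: 9.52
position: [0.4123, -0.3336, 0.1289]
ee_rot: [-0.002, 0.981, -0.195, 0.014]
contact_force: [0.5, -1.3, -0.1]
width: 0.0852
```

```bash
cat > wt.py <<'E'
from h import *
import sys
for i in range(int(sys.argv[1])): get_image("top")
exec(open("s.py").read())
E
python3 wt.py 7
```

```text
9.8667 tcp [ 0.4093 -0.3305  0.124 ] xang -22.49 zax [ 0.019   0.007  -0.9998] F [0.15 0.08 0.46] M [-0.022  0.069  0.009] 0.0856 q [-0.825  0.274  1.77   0.021  1.091 -0.442] qd [-0.    -0.003  0.004  0.    -0.005 -0.   ]
```

Emit:
{"name": "play_rows", "arguments": {"series": [{"fingers": -1,"dx": 4,"dy": -3,"dz": -34,"turn": -0.01}]}}

```text
clock: 9.95
position: [0.4169, -0.3372, 0.0962]
ee_rot: [-0.001, 0.98, -0.2, 0.015]
contact_force: [1.6, -0.5, 0.1]
width: 0.0857
```

```bash
python3 wt.py 7
```

```text
10.3 tcp [ 0.4138 -0.3341  0.0915] xang -23.05 zax [ 0.0205  0.0052 -0.9998] F [ 0.47  0.4  -0.14] M [ 0.039 -0.031  0.003] 0.0854 q [-0.823  0.314  1.804  0.022  1.014 -0.432] qd [-0.001 -0.001  0.002 -0.002 -0.009 -0.   ]
```

Emit:
{"name": "play_rows", "arguments": {"series": [{"fingers": -1,"dx": 0,"dy": 0,"dz": -9,"turn": 0}]}}

```text
clock: 10.38
position: [0.4151, -0.3354, 0.0847]
ee_rot: [-0.003, 0.98, -0.2, 0.012]
contact_force: [0.1, -0.8, 0.6]
width: 0.0855
```

```bash
python3 wt.py 6
```

```text
10.6833 tcp [ 0.4138 -0.3341  0.0825] xang -23.05 zax [ 0.0205  0.0052 -0.9998] F [-0.57  0.3   0.68] M [-0.021 -0.031 -0.008] 0.0851 q [-0.823  0.324  1.816  0.022  0.992 -0.433] qd [-0.002 -0.    -0.004  0.    -0.001 -0.   ]
```

Emit:
{"name": "play_rows", "arguments": {"series": [{"fingers": 1,"dx": 0,"dy": 0,"dz": 0,"turn": 0},{"fingers": 1,"dx": 0,"dy": 0,"dz": 0,"turn": 0},{"fingers": 1,"dx": 0,"dy": 0,"dz": 0,"turn": 0},{"fingers": 1,"dx": 0,"dy": 0,"dz": 0,"turn": 0},{"fingers": 1,"dx": 0,"dy": 0,"dz": 0,"turn": 0},{"fingers": 1,"dx": 0,"dy": 0,"dz": 0,"turn": 0},{"fingers": 1,"dx": 0,"dy": 0,"dz": 0,"turn": 0},{"fingers": 1,"dx": 0,"dy": 0,"dz": 0,"turn": 0},{"fingers": 1,"dx": 0,"dy": 0,"dz": 0,"turn": 0},{"fingers": 1,"dx": 0,"dy": 0,"dz": 0,"turn": 0}], "squeeze": 50}}

```text
clock: 11.52
position: [0.4134, -0.334, 0.083]
ee_rot: [-0.005, 0.98, -0.2, 0.009]
contact_force: [-0.8, -0.3, 1.8]
width: 0.011
```

```bash
python3 s.py
```

```text
11.5167 tcp [ 0.4134 -0.334   0.083 ] xang -23.04 zax [ 0.0199  0.0052 -0.9998] F [-0.84 -0.26  1.78] M [-0.037  0.032  0.018] 0.011 q [-0.823  0.323  1.816  0.022  0.994 -0.433] qd [-0.001  0.    -0.001  0.001 -0.    -0.001]
```

Emit:
{"name": "play_rows", "arguments": {"series": [{"fingers": 1,"dx": 0,"dy": 0,"dz": 8,"turn": 0},{"fingers": 1,"dx": 0,"dy": 0,"dz": 8,"turn": 0},{"fingers": 1,"dx": 0,"dy": 0,"dz": 12,"turn": 0},{"fingers": 1,"dx": 0,"dy": 0,"dz": 15,"turn": 0},{"fingers": 1,"dx": 0,"dy": 0,"dz": 20,"turn": 0}]}}

```text
clock: 11.93
position: [0.4092, -0.3293, 0.1427]
ee_rot: [-0.01, 0.98, -0.2, 0.002]
contact_force: [0.1, 0.1, -5.1]
width: 0.0115
```

```bash
python3 wt.py 4
python3 - <<'E'
from h import *
t=cam("top")
m=masks_of(t[0],"bed")[0]["region"]; a=np.argwhere(m)
for uv in [(a[:,1].min(),180),(a[:,1].max()+1,180),(250,a[:,0].min()),(250,a[:,0].max()+1)]: print(uv,w(t,uv,.034).round(4))
print("flange",w(t,(246,177),.05).round(3)); print([ (round(r["p"],2),w(t,r["xy"],.052).round(3)) for r in masks_of(t[0],"vee")[:1]])
E
```

```text
12.1333 tcp [ 0.4103 -0.3304  0.1433] xang -23.05 zax [ 0.0118  0.0142 -0.9998] F [ 0.48  0.49 -4.47] M [-0.009  0.023 -0.043] 0.011 q [-0.823  0.262  1.732  0.02   1.15  -0.429] qd [-0.001  0.018  0.03   0.002  0.005 -0.   ]
(np.int64(198), 180) [0.4316 0.1327 0.034 ]
(np.int64(310), 180) [ 0.439  -0.1595  0.034 ]
(250, np.int64(162)) [ 0.4833 -0.0016  0.034 ]
(250, np.int64(198)) [ 0.3875 -0.004   0.034 ]
flange [0.439 0.008 0.05 ]
[]
```

Emit:
{"name": "play_rows", "arguments": {"series": [{"fingers": 1,"dx": 3,"dy": 12,"dz": 3,"turn": 0.03},{"fingers": 1,"dx": 3,"dy": 20,"dz": 2,"turn": 0.04},{"fingers": 1,"dx": 3,"dy": 24,"dz": 1,"turn": 0.05},{"fingers": 1,"dx": 3,"dy": 24,"dz": 1,"turn": 0.05},{"fingers": 1,"dx": 3,"dy": 24,"dz": 1,"turn": 0.05},{"fingers": 1,"dx": 3,"dy": 24,"dz": 1,"turn": 0.05},{"fingers": 1,"dx": 3,"dy": 24,"dz": 1,"turn": 0.05},{"fingers": 1,"dx": 3,"dy": 24,"dz": 1,"turn": 0.05},{"fingers": 1,"dx": 1,"dy": 14,"dz": 0,"turn": 0.03}]}}

```text
clock: 13.03
position: [0.4308, -0.127, 0.1465]
ee_rot: [-0.014, 1.0, 0.009, -0.005]
contact_force: [0.4, -0.8, -4.4]
width: 0.0112
```

```bash
python3 wt.py 6
python3 - <<'E'
from h import *
c=cam("wrist"); save(c,"f.png",sc=1.5)
np.savez("f.npz",K=c[1],Rc=c[2],C=c[3],im=c[0]["pixels"])
E
```

```text
13.3333 tcp [ 0.4316 -0.1309  0.1468] xang 0.84 zax [-0.0081  0.0252 -0.9996] F [ 0.24  0.19 -3.72] M [-0.046 -0.064  0.023] 0.0111 q [-0.465  0.158  1.865  0.021  1.138 -0.488] qd [-0.013  0.002 -0.006  0.001  0.002  0.001]
```

View pics/f.png

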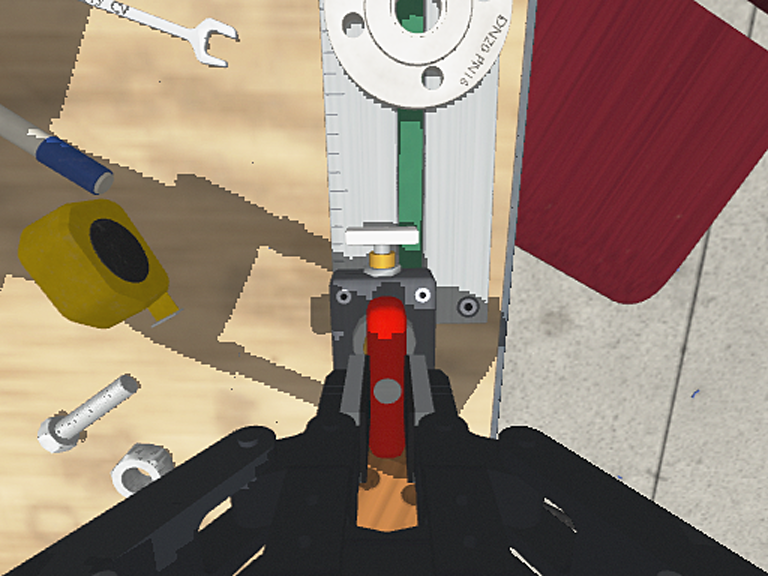

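Run:
```python
from h import *
z=np.load("f.npz"); c=(None,z["K"],z["Rc"],z["C"]); im=z["im"].astype(int)
print(c[3],c[1][0,0])
for r in (80,90,100,110,120,130,140):
    row=im[r]; g=(row[:,1]-row[:,0])
    print(r,[f"{u}:{row[u,0]},{row[u,1]},{row[u,2]}" for u in list(range(262,288))][::1] if r in(90,140) else "", )
    sat=g>20; u=np.where(sat[255:300])[0]+255
    if len(u): print(u.min(),u.max(),w(c,(u.min(),r+.5),.034).round(4),w(c,(u.max()+1,r+.5),.034).round(4))
for uv in [(497/1.5,80/1.5),(491/1.5,240/1.5),(488/1.5,315/1.5),(468/1.5,307/1.5)]: print(w(c,uv,.034).round(4))
print("nose L,R",w(c,(346/1.5,228/1.5),.09),w(c,(419/1.5,226/1.5),.09),"base",w(c,(331/1.5,278/1.5),.09),w(c,(435/1.5,274/1.5),.09))
```

```text
[ 0.4328683  -0.05731409  0.30024857] 314.26561366645944
80 
265 281 [ 0.4366 -0.0427  0.034 ] [ 0.4502 -0.0425  0.034 ]
90 ['262:214,218,219', '263:201,203,205', '264:175,173,179', '265:63,76,70', '266:35,61,46', '267:81,152,111', '268:78,149,111', '269:78,147,109', '270:79,146,108', '271:79,148,109', '272:79,144,108', '273:79,145,109', '274:77,146,109', '275:76,146,109', '276:77,145,109', '277:77,146,110', '278:77,145,108', '279:76,145,108', '280:78,149,111', '281:76,134,104', '282:93,91,92', '283:90,92,98', '284:223,226,227', '285:218,219,220', '286:210,213,212', '287:212,215,214']
266 281 [ 0.4375 -0.0503  0.034 ] [ 0.4504 -0.0502  0.034 ]
100 
266 281 [ 0.4377 -0.0581  0.034 ] [ 0.4507 -0.0579  0.034 ]
110 
266 281 [ 0.4379 -0.066   0.034 ] [ 0.451  -0.0658  0.034 ]
120 
266 281 [ 0.4381 -0.074   0.034 ] [ 0.4513 -0.0738  0.034 ]
130 
266 281 [ 0.4383 -0.0822  0.034 ] [ 0.4516 -0.082   0.034 ]
140 ['262:210,214,214', '263:222,225,225', '264:160,160,166', '265:88,95,92', '266:76,146,108', '267:78,148,112', '268:78,144,111', '269:78,147,111', '270:77,146,109', '271:79,146,110', '272:76,145,109', '273:77,146,111', '274:77,143,106', '275:78,142,107', '276:78,143,107', '277:77,142,106', '278:77,142,106', '279:79,145,109', '280:76,150,110', '281:53,73,61', '282:126,123,126', '283:162,165,170', '284:211,215,214', '285:210,213,212', '286:208,211,211', '287:210,213,213']
266 280 [ 0.4384 -0.0905  0.034 ] [ 0.4511 -0.0903  0.034 ]
[ 0.4879 -0.022   0.034 ]
[ 0.4913 -0.1062  0.034 ]
[ 0.493  -0.1516  0.034 ]
[ 0.4808 -0.1468  0.034 ]
nose L,R [ 0.41367187 -0.09156005  0.09      ] [ 0.44636575 -0.09013853  0.09      ] base [ 0.40651226 -0.11492101  0.09      ] [ 0.45448967 -0.11220632  0.09      ]
```

```bash
cat > slot.py <<'E'
from h import *
import sys
def slot(c,rows,z=.034):
    g=cv2.GaussianBlur(c[0]["pixels"],(3,3),0).astype(float); L=[];Rr=[];E=[]
    for r in rows:
        row=g[r]; gr=np.where((row[:,1]-row[:,0]>30))[0]; gr=gr[(gr>230)&(gr<320)]
        if len(gr)<5: continue
        b=row.mean(1); a0,a1=gr.min(),gr.max()
        def cross(rng,th=150):
            for u0,u1 in zip(rng[:-1],rng[1:]):
                if b[u0]<th<=b[u1]: return u0+(u1-u0)*(th-b[u0])/(b[u1]-b[u0])
        l=cross(range(a0+1,a0-10,-1)); rr=cross(range(a1-1,a1+10))
        if l and rr: L.append(w(c,(l+.0,r),z)[:2]); Rr.append(w(c,(rr,r),z)[:2])
    L=np.array(L);Rr=np.array(Rr); out=[]
    for A in (L,Rr):
        p=np.polyfit(A[:,1],A[:,0],1); out.append(p); print("fit x=%.4f@y=-.1 yaw %.2f resid %.5f n%d y %.3f..%.3f"%(np.polyval(p,-.1),np.degrees(-np.arctan(p[0])),np.std(A[:,0]-np.polyval(p,A[:,1])),len(A),A[0,1],A[-1,1]))
    p=(out[0]+out[1])/2; print("centre x(-.1)=%.4f yaw %.2f"%(np.polyval(p,-.1),np.degrees(-np.arctan(p[0]))))
if __name__=="__main__":
    z=np.load("f.npz"); c=({"pixels":z["im"]},z["K"],z["Rc"],z["C"]); print(c[2])
    slot(c,range(78,148))
    im=z["im"].astype(int); m=(im[...,0]>110)&(im[...,1]<70)&(im[...,2]<70); m[:,:230]=0; m[:,300:]=0
    pts=[]
    for r in range(220,300):
        u=np.where(m[r])[0]
        if len(u)>8: pts.append((r,u.min(),u.max()+1))
    pts=np.array(pts); zz=.163
    mid=np.array([w(c,((a+b)/2-.5,r),zz) for r,a,b in pts]); p=np.polyfit(mid[:,1],mid[:,0],1); print("handle yaw",np.degrees(-np.arctan(p[0])),"x mid",mid[:,0].mean(),mid[:,1].mean(),len(pts))
    t=cam("top"); mm=masks_of(t[0],"bed")[0]["region"]
    for f in (np.min,np.max):
        P=[]
        for u in range(270,306):
            v=np.where(mm[:,u])[0]
            if len(v): P.append(w(t,(u,f(v)+(f is np.max)-.5),.034 if f is np.min else .0)[:2])
        P=np.array(P);p=np.polyfit(P[:,1],P[:,0],1);print("top edge yaw",np.degrees(-np.arctan(p[0])),np.polyval(p,-.1))
E
python3 slot.py
```

```text
[[ 0.99986324  0.01626026 -0.00301882]
 [ 0.01475497 -0.95951883 -0.28125773]
 [-0.00746994  0.28117472 -0.95962752]]
fit x=0.4371@y=-.1 yaw 1.32 resid 0.00012 n70 y -0.041..-0.096
fit x=0.4528@y=-.1 yaw 1.66 resid 0.00012 n70 y -0.041..-0.096
centre x(-.1)=0.4450 yaw 1.49
handle yaw 1.0691999477934644 x mid 0.43285102818189103 -0.13226479407999459 69
top edge yaw 6.958576855406288 0.48457617228957395
top edge yaw 35.12095882499629 0.4580520793442571
```

The slot centre is x≈0.444–0.445 at the stop's spot, with yaw 1.5°. In f.png the slot is at (410,170) and the stop's nose at (383,236). I'll shift over and lower to just above the bed.

Emit:
{"name": "play_rows", "arguments": {"series": [{"fingers": 1,"dx": 7,"dy": 3,"dz": -14,"turn": 0.005},{"fingers": 1,"dx": 6,"dy": 3,"dz": -20,"turn": 0.005}]}}

```text
clock: 13.65
position: [0.447, -0.1283, 0.1156]
ee_rot: [-0.01, 1.0, 0.01, -0.0]
contact_force: [0.5, -0.6, -4.2]
width: 0.0111
```

```bash
python3 wt.py 6
python3 - <<'E'
from h import *
from slot import slot
c=cam("wrist"); save(c,"g.png",sc=1.5); slot(c,range(85,120))
np.savez("f.npz",K=c[1],Rc=c[2],C=c[3],im=c[0]["pixels"])
E
```

```text
13.95 tcp [ 0.4455 -0.1274  0.1153] xang 1.24 zax [-0.0043  0.0224 -0.9997] F [-0.13 -0.05 -5.27] M [-0.006  0.011 -0.014] 0.0112 q [-0.444  0.206  1.893  0.021  1.057 -0.476] qd [ 0.002 -0.009 -0.003  0.004 -0.007 -0.   ]
fit x=0.4370@y=-.1 yaw 1.29 resid 0.00006 n35 y -0.044..-0.068
fit x=0.4537@y=-.1 yaw 2.92 resid 0.00007 n35 y -0.044..-0.068
centre x(-.1)=0.4453 yaw 2.11
```

View pics/g.png

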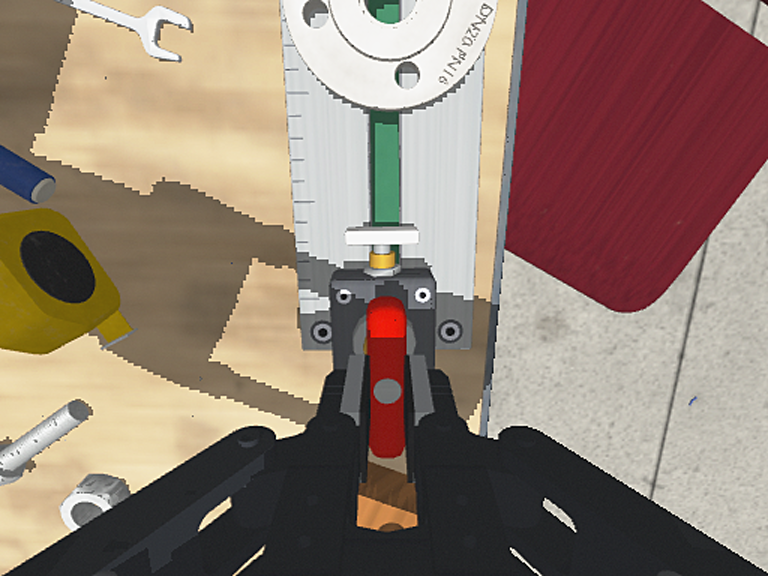

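```bash
cat > m.py <<'E'
from h import *
c=cam("wrist"); d,K=c[0],c[1]; H=np.linalg.inv(np.array(d["hand_eye"]))
def pt(p): v=K@(H@np.array([*p,1.]))[:3]; return v[:2]/v[2]*1.5
st=lambda x,y,z:pt((x,-y,.048-z))
print("hand_eye",np.array(d["hand_eye"]).round(4).tolist())
for n,p in [("handle front top",(0,.028,.065)),("handle rear top",(0,-.028,.065)),("base FL top",(-.022,.025,.02)),("base FR",(.022,.025,.02)),("nose top L (14)",(-.015,.039,.0145)),("nose top R",(.015,.039,.0145)),("nose top L (34)",(-.015,.059,.0145))]:
    print(n,st(*p).round(1))
E
python3 m.py
```

```text
hand_eye [[1.0, -0.0, 0.0003, 0.0011], [-0.0001, 0.9522, 0.3054, -0.0774], [-0.0003, -0.3054, 0.9522, -0.1516], [0.0, 0.0, 0.0, 1.0]]
handle front top [382.5 307. ]
handle rear top [382.9 461.6]
base FL top [328.  274.9]
base FR [438.9 274.9]
nose top L (14) [345.8 237.3]
nose top R [421.1 237.3]
nose top L (34) [344.5 186.3]
```

The screws at (322,331) and (450,331) and the slot at column 386 line up with the tool's yaw. The nose is at column 382, so the stop needs about +1.8 mm in x. I'll lower it gently.

Emit:
{"name": "play_rows", "arguments": {"series": [{"fingers": 1,"dx": 2,"dy": 0,"dz": -8,"turn": 0}]}}

```text
clock: 14.13
position: [0.4486, -0.128, 0.109]
ee_rot: [-0.01, 1.0, 0.011, 0.0]
contact_force: [0.5, 0.2, -4.2]
width: 0.0113
```

```bash
python3 wt.py 5
```

```text
14.3833 tcp [ 0.4475 -0.1273  0.1074] xang 1.24 zax [-0.0039  0.0223 -0.9997] F [ 0.02  0.01 -4.36] M [-0.048  0.018  0.025] 0.0112 q [-0.442  0.217  1.901  0.021  1.037 -0.475] qd [ 0.001 -0.001 -0.004 -0.     0.    -0.   ]
```

Emit:
{"name": "play_rows", "arguments": {"series": [{"fingers": 1,"dx": 0,"dy": 0,"dz": -8,"turn": 0}]}}

```text
clock: 14.47
position: [0.4488, -0.1279, 0.1004]
ee_rot: [-0.01, 1.0, 0.011, -0.0]
contact_force: [0.5, -0.2, -4.0]
width: 0.0113
```

```bash
python3 wt.py 4
```

```text
14.6667 tcp [ 0.4472 -0.1271  0.099 ] xang 1.24 zax [-0.005   0.0228 -0.9997] F [ 0.37  0.21 -5.18] M [-0.044  0.     0.028] 0.0114 q [-0.442  0.227  1.913  0.022  1.017 -0.475] qd [-0.001 -0.004 -0.    -0.     0.005 -0.   ]
```

Emit:
{"name": "play_rows", "arguments": {"series": [{"fingers": 1,"dx": 0,"dy": 0,"dz": -5,"turn": 0}]}}

```text
clock: 14.75
position: [0.4477, -0.1273, 0.0944]
ee_rot: [-0.011, 1.0, 0.011, -0.002]
contact_force: [-0.3, -0.1, -4.0]
width: 0.0108
```

```bash
python3 wt.py 4
python3 - <<'E'
from h import *
c=cam("wrist"); save(c,"i.png",sc=1.5)
E
```

```text
14.95 tcp [ 0.4468 -0.1269  0.0937] xang 1.25 zax [-0.006   0.0232 -0.9997] F [-0.8   0.46 -4.06] M [ 0.017 -0.018  0.005] 0.0114 q [-0.442  0.233  1.92   0.022  1.004 -0.475] qd [-0.002 -0.002 -0.007 -0.001  0.003 -0.001]
```

View pics/i.png

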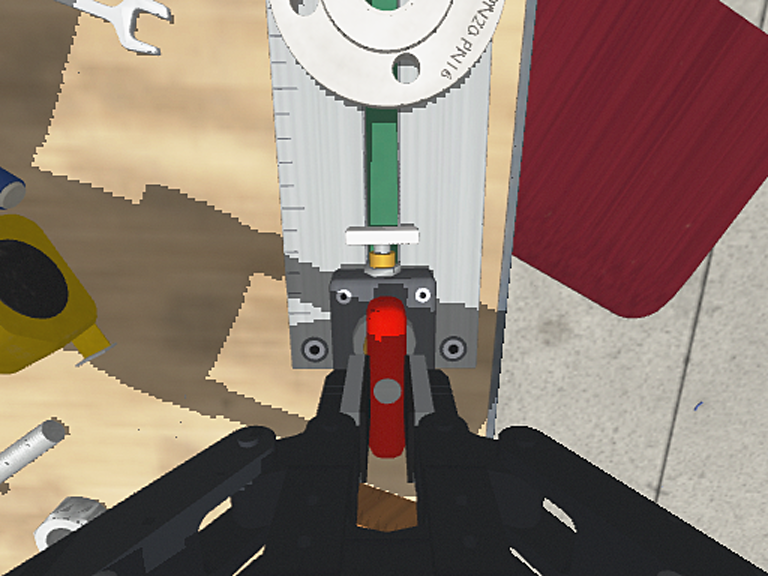

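Now the slot (column ~384) and nose (column ~382) line up, and there is no contact force. I'll keep lowering.

Emit:
{"name": "play_rows", "arguments": {"series": [{"fingers": 1,"dx": 0,"dy": 0,"dz": -5,"turn": 0}]}}

```text
clock: 15.08
position: [0.4478, -0.1274, 0.0894]
ee_rot: [-0.011, 1.0, 0.011, -0.002]
contact_force: [1.0, -0.3, -4.5]
width: 0.0107
```

```bash
python3 wt.py 3
```

```text
15.2333 tcp [ 0.4466 -0.1269  0.0884] xang 1.24 zax [-0.0065  0.0235 -0.9997] F [-0.36 -0.33 -4.96] M [ 0.02   0.003 -0.039] 0.0108 q [-0.442  0.239  1.928  0.022  0.991 -0.476] qd [-0.001 -0.004 -0.007 -0.001  0.006 -0.001]
```

Emit:
{"name": "play_rows", "arguments": {"series": [{"fingers": 1,"dx": 0,"dy": 0,"dz": -4,"turn": 0}]}}

```text
clock: 15.32
position: [0.4472, -0.1271, 0.0848]
ee_rot: [-0.011, 1.0, 0.011, -0.002]
contact_force: [0.6, 0.2, -3.5]
width: 0.0114
```

```bash
python3 wt.py 3
```

```text
15.4667 tcp [ 0.4464 -0.1268  0.0841] xang 1.24 zax [-0.0069  0.0238 -0.9997] F [-0.02  0.16 -4.51] M [-0.037  0.008  0.012] 0.0111 q [-0.442  0.245  1.933  0.022  0.98  -0.476] qd [ 0.001 -0.004 -0.005  0.     0.003  0.001]
```

Emit:
{"name": "play_rows", "arguments": {"series": [{"fingers": 1,"dx": 0,"dy": 0,"dz": -2,"turn": 0}]}}

```text
clock: 15.55
position: [0.4465, -0.1268, 0.0826]
ee_rot: [-0.012, 1.0, 0.011, -0.003]
contact_force: [-1.9, 0.9, 4.5]
width: 0.0109
```

```bash
python3 wt.py 3
```

```text
15.7 tcp [ 0.4465 -0.1268  0.0829] xang 1.25 zax [-0.0065  0.0235 -0.9997] F [-2.34  0.97  4.14] M [ 0.116  0.304 -0.024] 0.0108 q [-0.442  0.246  1.935  0.022  0.976 -0.476] qd [-0.001 -0.003  0.     0.002  0.    -0.   ]
```

The stop is seated: Fz went from -4.5 to +4 N at TCP z=0.083, as expected. Now I'll slide it along +y.

Emit:
{"name": "play_rows", "arguments": {"series": [{"fingers": 1,"dx": 0,"dy": 4,"dz": 0.2,"turn": 0},{"fingers": 1,"dx": 0,"dy": 8,"dz": 0,"turn": 0},{"fingers": 1,"dx": 0,"dy": 8,"dz": 0,"turn": 0},{"fingers": 1,"dx": 0,"dy": 4,"dz": 0,"turn": 0}]}}

```text
clock: 16.03
position: [0.4471, -0.1029, 0.0835]
ee_rot: [-0.01, 1.0, 0.01, -0.002]
contact_force: [-1.3, -1.3, 0.1]
width: 0.0109
```

```bash
python3 wt.py 3
```

```text
16.1833 tcp [ 0.4471 -0.1027  0.0835] xang 1.19 zax [-0.0049  0.0217 -0.9998] F [-0.81  1.32 -0.54] M [0.266 0.141 0.035] 0.011 q [-0.393  0.237  1.948  0.022  0.97  -0.426] qd [-0.009  0.003 -0.005  0.005  0.006 -0.003]
```

Emit:
{"name": "play_rows", "arguments": {"series": [{"fingers": 1,"dx": -0.5,"dy": 5,"dz": 0,"turn": 0},{"fingers": 1,"dx": -0.3,"dy": 7,"dz": 0,"turn": 0},{"fingers": 1,"dx": -0.3,"dy": 7,"dz": 0,"turn": 0},{"fingers": 1,"dx": -0.2,"dy": 4,"dz": 0,"turn": 0}]}}

```text
clock: 16.52
position: [0.4463, -0.0793, 0.0835]
ee_rot: [-0.01, 1.0, 0.01, -0.002]
contact_force: [-1.2, -1.8, -1.3]
width: 0.0114
```

```bash
python3 wt.py 2
python3 - <<'E'
from h import *
c=cam("wrist"); save(c,"j.png",sc=1.5)
E
```

```text
16.6167 tcp [ 0.4462 -0.079   0.0835] xang 1.2 zax [-0.004   0.0201 -0.9998] F [-0.75  1.   -0.98] M [0.11  0.132 0.007] 0.0112 q [-0.344  0.228  1.96   0.021  0.964 -0.377] qd [-0.011  0.002 -0.006  0.003  0.007 -0.013]
```

View pics/j.png

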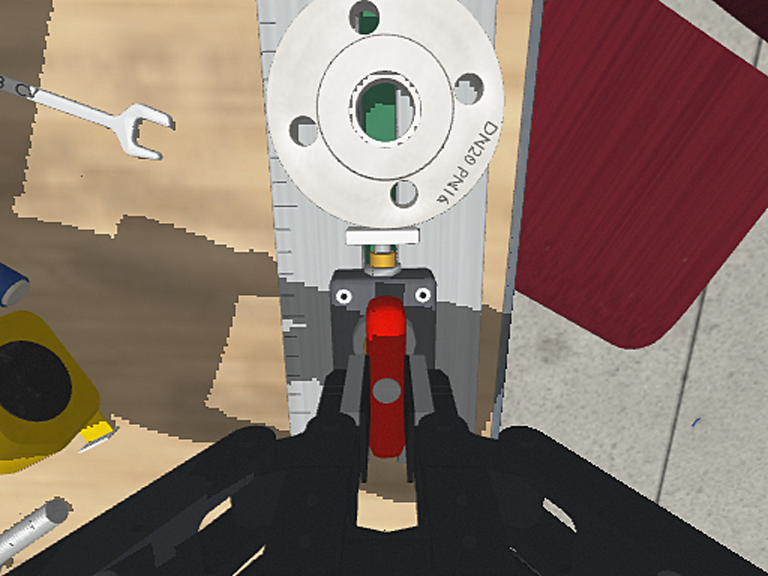

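The nose (383,236) is about to touch the flange's edge (385,228). I'll push on gently in small rows.

Emit:
{"name": "play_rows", "arguments": {"series": [{"fingers": 1,"dx": -0.1,"dy": 3,"dz": 0,"turn": 0},{"fingers": 1,"dx": -0.1,"dy": 4,"dz": 0,"turn": 0},{"fingers": 1,"dx": -0.1,"dy": 4,"dz": 0,"turn": 0},{"fingers": 1,"dx": -0.1,"dy": 4,"dz": 0,"turn": 0},{"fingers": 1,"dx": -0.1,"dy": 3,"dz": 0,"turn": 0}]}}

```text
clock: 17.08
position: [0.446, -0.0619, 0.0835]
ee_rot: [-0.008, 1.0, 0.01, -0.002]
contact_force: [-1.3, -2.4, -1.3]
width: 0.0111
```

```bash
cat > v.py <<'E'
from h import *
exec(open("s.py").read())
t=cam("top")
for n in ("vee",):
    for r in masks_of(t[0],n)[:1]:
        a=np.argwhere(r["region"]); print(n,r["p"],w(t,(a[:,1].min(),180),.052).round(4),w(t,(a[:,1].max()+1,180),.052).round(4))
save(t,"k.png",(180,140,320,220),5)
E
python3 v.py
```

```text
17.0833 tcp [ 0.446  -0.0619  0.0835] xang 1.18 zax [-0.004   0.0168 -0.9999] F [-1.3  -2.39 -1.26] M [-0.471  0.159 -0.04 ] 0.0111 q [-0.305  0.223  1.967  0.018  0.96  -0.336] qd [ 0.081 -0.009  0.014 -0.006 -0.009  0.082]
vee 0.84 [0.4283 0.1176 0.052 ] [0.4296 0.0689 0.052 ]
```

View pics/k.png

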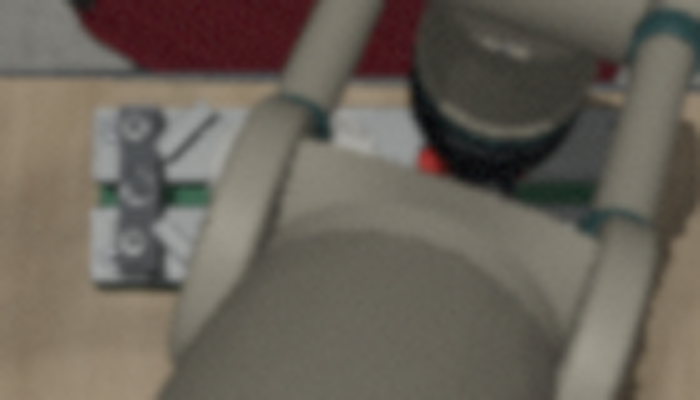

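Emit:
{"name": "play_rows", "arguments": {"series": [{"fingers": 1,"dx": -0.1,"dy": 3,"dz": 0,"turn": 0},{"fingers": 1,"dx": -0.1,"dy": 3,"dz": 0,"turn": 0},{"fingers": 1,"dx": -0.1,"dy": 3,"dz": 0,"turn": 0}]}}

```text
clock: 17.43
position: [0.4457, -0.0525, 0.0835]
ee_rot: [-0.008, 1.0, 0.01, -0.002]
contact_force: [-0.9, -2.2, -1.5]
width: 0.011
```

```bash
python3 s.py
```

```text
17.4333 tcp [ 0.4457 -0.0525  0.0835] xang 1.2 zax [-0.004   0.0165 -0.9999] F [-0.92 -2.21 -1.49] M [-0.409  0.194 -0.036] 0.011 q [-0.285  0.221  1.97   0.018  0.959 -0.316] qd [ 0.084 -0.009  0.013  0.003 -0.005  0.084]
```

Emit:
{"name": "play_rows", "arguments": {"series": [{"fingers": 1,"dx": -0.1,"dy": 3,"dz": 0,"turn": 0},{"fingers": 1,"dx": -0.1,"dy": 2,"dz": 0,"turn": 0}]}}

```text
clock: 17.6
position: [0.4454, -0.0469, 0.0835]
ee_rot: [-0.008, 1.0, 0.01, -0.002]
contact_force: [-1.4, -1.7, -0.5]
width: 0.0111
```

```bash
python3 s.py
```

```text
17.6 tcp [ 0.4454 -0.0469  0.0835] xang 1.19 zax [-0.004   0.0165 -0.9999] F [-1.45 -1.71 -0.47] M [-0.364  0.138  0.011] 0.0111 q [-0.273  0.22   1.972  0.018  0.958 -0.304] qd [ 0.057 -0.003  0.009 -0.007 -0.005  0.056]
```

Emit:
{"name": "play_rows", "arguments": {"series": [{"fingers": 1,"dx": -0.1,"dy": 2,"dz": 0,"turn": 0},{"fingers": 1,"dx": -0.1,"dy": 2,"dz": 0,"turn": 0},{"fingers": 1,"dx": 0,"dy": 2,"dz": 0,"turn": 0}]}}

```text
clock: 17.85
position: [0.4454, -0.0414, 0.0837]
ee_rot: [-0.007, 1.0, 0.011, -0.002]
contact_force: [-1.8, -4.9, 0.6]
width: 0.0113
```

Emit:
{"name": "play_rows", "arguments": {"series": [{"fingers": 1,"dx": -0.1,"dy": 2,"dz": 0,"turn": 0},{"fingers": 1,"dx": 0,"dy": 2,"dz": 0,"turn": 0}]}}

```text
clock: 18.02
position: [0.4457, -0.0399, 0.0841]
ee_rot: [-0.004, 1.0, 0.013, -0.001]
contact_force: [-1.8, -7.6, -0.7]
width: 0.011
```

Emit:
{"name": "play_rows", "arguments": {"series": [{"fingers": 1,"dx": -0.1,"dy": 2,"dz": 0,"turn": 0},{"fingers": 1,"dx": 0,"dy": 2,"dz": 0,"turn": 0}]}}

```text
clock: 18.18
position: [0.4457, -0.0394, 0.0844]
ee_rot: [0.0, 1.0, 0.014, -0.002]
contact_force: [-1.9, -8.1, -1.3]
width: 0.011
```

```bash
python3 s.py
```

```text
18.1833 tcp [ 0.4457 -0.0394  0.0844] xang 1.66 zax [-3.e-03 -5.e-04 -1.e+00] F [-1.94 -8.1  -1.31] M [-1.598  0.353 -0.031] 0.011 q [-0.243  0.217  1.974 -0.002  0.954 -0.271] qd [ 0.046 -0.002 -0.001 -0.057 -0.007  0.06 ]
```

The flange is home. Contact came near TCP y=-0.042, and it is now pushed about 2 mm at 8 N. Next I'll press the handle down while keeping the push.

Emit:
{"name": "play_rows", "arguments": {"series": [{"fingers": 1,"dx": 0,"dy": 2,"dz": -2,"turn": 0},{"fingers": 1,"dx": 0,"dy": 2,"dz": -3,"turn": 0},{"fingers": 1,"dx": 0,"dy": 2,"dz": -3,"turn": 0}]}}

```text
clock: 18.43
position: [0.4458, -0.0397, 0.0791]
ee_rot: [0.007, 1.0, 0.018, -0.002]
contact_force: [-4.9, -8.9, 12.1]
width: 0.0115
```

```bash
python3 s.py
```

```text
18.4333 tcp [ 0.4458 -0.0397  0.0791] xang 2.02 zax [-0.003  -0.0149 -0.9999] F [-4.85 -8.94 12.08] M [-1.652  0.911 -0.077] 0.0115 q [-0.232  0.223  1.982 -0.019  0.937 -0.256] qd [ 0.045  0.026  0.032 -0.069 -0.071  0.06 ]
```

Emit:
{"name": "play_rows", "arguments": {"series": [{"fingers": 1,"dx": 0.3,"dy": 1,"dz": -4,"turn": 0},{"fingers": 1,"dx": 0.3,"dy": 1,"dz": -4,"turn": 0}]}}

```text
clock: 18.6
position: [0.4455, -0.0409, 0.0744]
ee_rot: [0.011, 1.0, 0.019, -0.003]
contact_force: [-10.3, -5.1, 37.8]
width: 0.011
```

```bash
python3 s.py
```

```text
18.6 tcp [ 0.4455 -0.0409  0.0744] xang 2.18 zax [-0.0047 -0.0222 -0.9997] F [-10.33  -5.14  37.75] M [-1.096  1.826 -0.159] 0.011 q [-0.228  0.229  1.988 -0.028  0.924 -0.249] qd [ 0.022  0.016  0.011 -0.062 -0.032  0.041]
```

Emit:
{"name": "play_rows", "arguments": {"series": [{"fingers": 1,"dx": 0.5,"dy": 2,"dz": -0.5,"turn": 0},{"fingers": 1,"dx": 0.5,"dy": 2,"dz": -1,"turn": 0}]}}

```text
clock: 18.77
position: [0.4455, -0.0402, 0.0768]
ee_rot: [0.015, 1.0, 0.02, -0.003]
contact_force: [-5.9, -9.1, 13.7]
width: 0.0111
```

```bash
python3 s.py
python3 - <<'E'
from h import *
c=cam("wrist"); save(c,"l.png",(190,90,330,330),2.5)
np.savez("l.npz",K=c[1],Rc=c[2],C=c[3],im=c[0]["pixels"])
E
```

```text
18.7667 tcp [ 0.4455 -0.0402  0.0768] xang 2.3 zax [-0.0061 -0.0295 -0.9995] F [-5.9 -9.1 13.7] M [-1.363  1.065 -0.158] 0.0111 q [-0.22   0.227  1.984 -0.038  0.931 -0.238] qd [ 0.049 -0.009 -0.02  -0.056  0.026  0.066]
```

View pics/l.png

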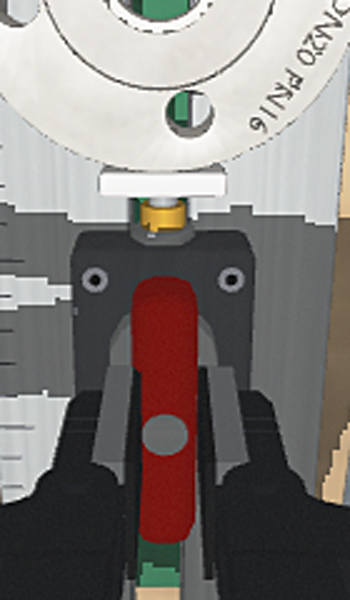

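Emit:
{"name": "play_rows", "arguments": {"series": [{"fingers": 1,"dx": -0.5,"dy": 1.5,"dz": -2.5,"turn": -0.06},{"fingers": 1,"dx": -0.5,"dy": 1.5,"dz": -2.5,"turn": -0.08},{"fingers": 1,"dx": -0.5,"dy": 1.5,"dz": -2.5,"turn": -0.1}]}}

```text
clock: 19.07
position: [0.4454, -0.0404, 0.0757]
ee_rot: [0.02, 0.995, -0.102, -0.003]
contact_force: [-4.3, -6.6, 15.7]
width: 0.0111
```

```bash
python3 s.py
```

```text
19.0667 tcp [ 0.4454 -0.0404  0.0757] xang -11.68 zax [-0.0095 -0.0385 -0.9992] F [-4.27 -6.64 15.72] M [-1.125  0.806  0.014] 0.0111 q [-0.213  0.23   1.984 -0.05   0.93   0.021] qd [ 0.029  0.019 -0.012 -0.043  0.01   1.286]
```

Emit:
{"name": "play_rows", "arguments": {"series": [{"fingers": 1,"dx": -0.5,"dy": 1.2,"dz": -2.2,"turn": -0.1},{"fingers": 1,"dx": -0.5,"dy": 1.2,"dz": -2.2,"turn": -0.1},{"fingers": 1,"dx": -0.5,"dy": 1.2,"dz": -2.2,"turn": -0.1},{"fingers": 1,"dx": -0.5,"dy": 1.2,"dz": -2.2,"turn": -0.1}]}}

```text
clock: 19.4
position: [0.4459, -0.041, 0.0757]
ee_rot: [0.024, 0.952, -0.305, -0.002]
contact_force: [-5.1, -5.7, 15.8]
width: 0.0111
```

```bash
python3 s.py
```

```text
19.4 tcp [ 0.4459 -0.041   0.0757] xang -35.49 zax [-0.019  -0.0452 -0.9988] F [-5.14 -5.67 15.85] M [-0.957  0.792  0.023] 0.0111 q [-0.207  0.235  1.976 -0.06   0.94   0.448] qd [ 0.015  0.018 -0.025 -0.025  0.039  1.264]
```

Emit:
{"name": "play_rows", "arguments": {"series": [{"fingers": 1,"dx": -0.7,"dy": 1.8,"dz": -2.2,"turn": -0.1},{"fingers": 1,"dx": -0.7,"dy": 1.8,"dz": -2.2,"turn": -0.1},{"fingers": 1,"dx": -0.7,"dy": 1.8,"dz": -2.2,"turn": -0.1},{"fingers": 1,"dx": -0.7,"dy": 1.8,"dz": -2.2,"turn": -0.1}]}}

```text
clock: 19.73
position: [0.4462, -0.0412, 0.0761]
ee_rot: [0.03, 0.869, -0.494, -0.0]
contact_force: [-4.2, -7.1, 15.4]
width: 0.0115
```

```bash
python3 s.py
```

```text
19.7333 tcp [ 0.4462 -0.0412  0.0761] xang -59.18 zax [-0.03   -0.052  -0.9982] F [-4.19 -7.14 15.36] M [-1.293  0.786  0.12 ] 0.0115 q [-0.2    0.241  1.967 -0.07   0.954  0.875] qd [ 0.019  0.019 -0.027 -0.027  0.044  1.258]
```

Emit:
{"name": "play_rows", "arguments": {"series": [{"fingers": 1,"dx": -0.5,"dy": 1.8,"dz": -2.2,"turn": -0.1},{"fingers": 1,"dx": -0.5,"dy": 1.8,"dz": -2.2,"turn": -0.1},{"fingers": 1,"dx": -0.5,"dy": 1.8,"dz": -2.2,"turn": -0.1},{"fingers": 1,"dx": -0.5,"dy": 1.8,"dz": -2.2,"turn": -0.1},{"fingers": 1,"dx": -0.5,"dy": 1.8,"dz": -2.2,"turn": -0.08}]}}

```text
clock: 20.15
position: [0.4464, -0.0418, 0.0763]
ee_rot: [0.036, 0.721, -0.692, 0.002]
contact_force: [-4.3, -7.2, 14.2]
width: 0.0104
```

```bash
python3 s.py
```

```text
20.15 tcp [ 0.4464 -0.0418  0.0763] xang -87.61 zax [-0.0479 -0.0546 -0.9974] F [-4.28 -7.15 14.23] M [-1.31   0.806  0.039] 0.0104 q [-0.196  0.25   1.954 -0.076  0.976  1.378] qd [ 0.01   0.017 -0.022 -0.012  0.041  0.985]
```

Emit:
{"name": "play_rows", "arguments": {"series": [{"fingers": 1,"dx": -0.5,"dy": 2,"dz": -2,"turn": -0.05},{"fingers": 1,"dx": -0.5,"dy": 2,"dz": -2,"turn": -0.05}]}}

```text
clock: 20.32
position: [0.4457, -0.0414, 0.0766]
ee_rot: [-0.039, -0.684, 0.728, -0.003]
contact_force: [-5.4, -5.9, 15.6]
width: 0.0111
```

```bash
python3 s.py
python3 - <<'E'
from h import *
c=cam("wrist"); save(c,"m.png",sc=1.5)
s=cam("scene"); save(s,"n.png",(200,120,350,270),4)
E
```

```text
20.3167 tcp [ 0.4457 -0.0414  0.0766] xang -93.48 zax [-0.0524 -0.0578 -0.9969] F [-5.42 -5.94 15.62] M [-1.151  1.013  0.35 ] 0.0111 q [-0.192  0.251  1.952 -0.08   0.981  1.487] qd [ 0.024  0.005 -0.011 -0.027  0.034  0.644]
```

View pics/m.png

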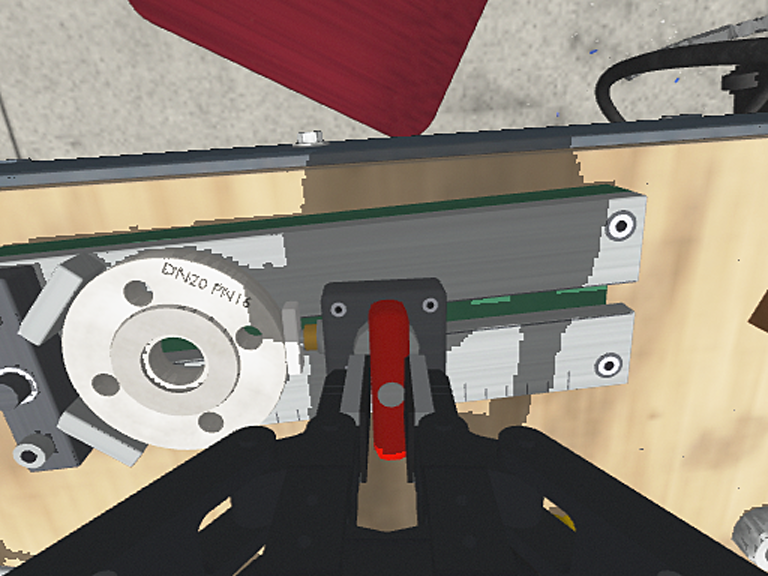

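m.png shows the flange (175,360) seated against both V arms, the nose (292,330) on it, and the handle bar across the slot. Mz=0.35 N·m means the end stop is reached. Next I'll check the nose compression by comparing pictures j and l.

Run:
```python
from h import *
def K_(n): return np.load(n)["K"]
z=np.load("l.npz"); cl=(None,z["K"],z["Rc"],z["C"]); l=z["im"].astype(float).mean(2)
# j pose rebuilt from state: xang 1.2deg, zax (-.004,.0201)
H=np.array(get_image("wrist")["hand_eye"])
def pose(x,za,p):
    zt=np.array([*za,-np.sqrt(1-za[0]**2-za[1]**2)]); xt=np.array([np.cos(np.radians(x)),np.sin(np.radians(x)),0]); xt-=zt*(xt@zt); xt/=np.linalg.norm(xt)
    T=np.eye(4); T[:3,0]=xt;T[:3,2]=zt;T[:3,1]=np.cross(zt,xt);T[:3,3]=p; return T@H
T=pose(1.2,(-.004,.0201),(.4462,-.079,.0835)); cj=(None,z["K"],T[:3,:3],T[:3,3])
j=cv2.resize(cv2.imread("pics/j.png"),(512,384),interpolation=cv2.INTER_AREA).astype(float).mean(2)
for nm,im,c in (("j",j,cj),("l",l,cl)):
    for u0 in (236,264):
        a=im[140:200,u0:u0+7].mean(1); print(nm,u0,[f"{140+i}:{int(v)}" for i,v in enumerate(a)])
    print([ (r,w(c,(256,r),.0485)[1].round(4),w(c,(256,r),.054)[1].round(4)) for r in range(150,190,6)])
```

```text
j 236 ['140:224', '141:224', '142:223', '143:223', '144:222', '145:223', '146:223', '147:224', '148:225', '149:211', '150:182', '151:109', '152:108', '153:127', '154:234', '155:252', '156:247', '157:246', '158:246', '159:245', '160:245', '161:248', '162:225', '163:135', '164:166', '165:172', '166:173', '167:173', '168:173', '169:174', '170:173', '171:173', '172:175', '173:178', '174:178', '175:174', '176:175', '177:180', '178:176', '179:83', '180:48', '181:51', '182:55', '183:57', '184:57', '185:64', '186:83', '187:96', '188:99', '189:102', '190:107', '191:110', '192:109', '193:109', '194:108', '195:109', '196:108', '197:108', '198:108', '199:108']
j 264 ['140:248', '141:244', '142:242', '143:241', '144:239', '145:236', '146:234', '147:231', '148:227', '149:226', '150:223', '151:166', '152:113', '153:159', '154:245', '155:250', '156:246', '157:245', '158:245', '159:244', '160:245', '161:245', '162:212', '163:181', '164:182', '165:176', '166:177', '167:184', '168:176', '169:175', '170:183', '171:177', '172:183', '173:179', '174:175', '175:149', '176:149', '177:158', '178:150', '179:88
[... 1476 characters left out ...]
165:244', '166:245', '167:252', '168:172', '169:176', '170:179', '171:173', '172:177', '173:177', '174:182', '175:147', '176:153', '177:131', '178:90', '179:96', '180:96', '181:99', '182:75', '183:69', '184:69', '185:62', '186:56', '187:50', '188:51', '189:53', '190:56', '191:60', '192:58', '193:59', '194:59', '195:59', '196:60', '197:60', '198:59', '199:59']
[(150, np.float64(0.0041), np.float64(0.0052)), (156, np.float64(0.0006), np.float64(0.0018)), (162, np.float64(-0.003), np.float64(-0.0016)), (168, np.float64(-0.0066), np.float64(-0.0051)), (174, np.float64(-0.0102), np.float64(-0.0086)), (180, np.float64(-0.0139), np.float64(-0.0122)), (186, np.float64(-0.0177), np.float64(-0.0158))]
```

```bash
cat > r.py <<'E'
from h import *
def prof(im,c,xs,y0,y1,z,st=.0005):
    ys=np.arange(y0,y1,st); out=[]
    for y in ys:
        v=[]
        for x in xs:
            u=px(c,(x,y,z)); v.append(cv2.getRectSubPix(im.astype(np.float32),(1,1),(float(u[0]),float(u[1])))[0,0])
        out.append(np.mean(v))
    return ys,np.array(out)
def show(nm,im,c,x,y,dz=0):
    for zn,z,xs,a,b in (("pad",.0485,np.r_[np.linspace(-.012,-.008,5),np.linspace(.008,.012,5)],.025,.055),("basefront",.054,np.linspace(-.012,-.006,4),.015,.035),("baserear",.054,np.linspace(.008,.012,4),-.035,-.015)):
        ys,p=prof(im,c,x+xs,y+a,y+b,z+dz); print(nm,zn," ".join(f"{(yy-y)*1000:.1f}:{int(v)}" for yy,v in zip(ys,p)))
if __name__=="__main__":
    c=cam("wrist"); s=get_state(); print(s["position"]); x,y=.4445,s["position"][1]
    show("now",c[0]["pixels"].mean(2),c,x,y)
    np.savez("now.npz",K=c[1],Rc=c[2],C=c[3],im=c[0]["pixels"])
    z=np.load("l.npz"); show("l",z["im"].mean(2),(None,z["K"],z["Rc"],z["C"]),.4455,-.0402)
E
python3 r.py
```

```text
[ 0.44563363 -0.04142571  0.07655752]
now pad 25.0:98 25.5:95 26.0:87 26.5:86 27.0:87 27.5:87 28.0:87 28.5:87 29.0:87 29.5:86 30.0:86 30.5:100 31.0:132 31.5:138 32.0:147 32.5:161 33.0:148 33.5:139 34.0:127 34.5:139 35.0:167 35.5:197 36.0:202 36.5:200 37.0:199 37.5:199 38.0:199 38.5:200 39.0:196 39.5:181 40.0:147 40.5:130 41.0:164 41.5:174 42.0:178 42.5:181 43.0:183 43.5:184 44.0:183 44.5:183 45.0:183 45.5:184 46.0:184 46.5:185 47.0:185 47.5:185 48.0:186 48.5:186 49.0:184 49.5:181 50.0:175 50.5:170 51.0:168 51.5:167 52.0:171 52.5:187 53.0:189 53.5:185 54.0:188 54.5:195
now basefront 15.0:81 15.5:69 16.0:53 16.5:51 17.0:53 17.5:52 18.0:51 18.5:51 19.0:50 19.5:50 20.0:51 20.5:52 21.0:55 21.5:55 22.0:53 22.5:53 23.0:59 23.5:85 24.0:110 24.5:111 25.0:109 25.5:108 26.0:108 26.5:109 27.0:108 27.5:109 28.0:109 28.5:108 29.0:106 29.5:111 30.0:141 30.5:158 31.0:158 31.5:178 32.0:197 32.5:187 33.0:159 33.5:161 34.0:187 34.5:236 35.0:241
now baserear -35.0:62 -34.5:63 -34.0:63 -33.5:62 -33.0:62 -32.5:63 -32.0:63 -31.5:63 -31.0:61 -30.5:61 -30.0:59 -29.5:60 -29.0:61 -28.5:61 -28.0:61 -27.5:62 -27
[... 797 characters left out ...]
59 16.5:59 17.0:58 17.5:58 18.0:58 18.5:59 19.0:59 19.5:58 20.0:58 20.5:58 21.0:57 21.5:55 22.0:53 22.5:51 23.0:50 23.5:59 24.0:62 24.5:67 25.0:68 25.5:67 26.0:68 26.5:76 27.0:90 27.5:87 28.0:84 28.5:119 29.0:142 29.5:138 30.0:137 30.5:136 31.0:136 31.5:136 32.0:135 32.5:126 33.0:123 33.5:122 34.0:118 34.5:165 35.0:237
l baserear -35.0:42 -34.5:40 -34.0:38 -33.5:37 -33.0:36 -32.5:36 -32.0:37 -31.5:37 -31.0:36 -30.5:35 -30.0:35 -29.5:35 -29.0:34 -28.5:33 -28.0:33 -27.5:33 -27.0:33 -26.5:33 -26.0:33 -25.5:33 -25.0:33 -24.5:32 -24.0:31 -23.5:32 -23.0:31 -22.5:32 -22.0:34 -21.5:34 -21.0:36 -20.5:39 -20.0:40 -19.5:41 -19.0:42 -18.5:44 -18.0:46 -17.5:48 -17.0:51 -16.5:53 -16.0:53 -15.5:52 -15.0:50
```

The nose extension went from 18.5 to about 16.8 mm, a 1.7 mm press-in. The force estimate gives 1.5 mm, so it is close to half. I'll relax the push, let the handle up, then release.

Emit:
{"name": "play_rows", "arguments": {"series": [{"fingers": 1,"dx": -0.5,"dy": 1,"dz": -1.5,"turn": 0},{"fingers": 1,"dx": 0,"dy": 0.5,"dz": 0,"turn": 0},{"fingers": 1,"dx": 0,"dy": 0.3,"dz": 0,"turn": 0},{"fingers": 1,"dx": 0,"dy": 0,"dz": 0,"turn": 0},{"fingers": 1,"dx": 0,"dy": 0,"dz": 0,"turn": 0}]}}

```text
clock: 20.93
position: [0.4441, -0.0421, 0.0787]
ee_rot: [-0.041, -0.687, 0.726, -0.005]
contact_force: [-1.3, -3.8, -1.4]
width: 0.0108
```

```bash
python3 r.py | grep -v rear | grep now; python3 s.py
```

```text
now pad 25.0:99 25.5:98 26.0:95 26.5:87 27.0:87 27.5:87 28.0:87 28.5:87 29.0:86 29.5:86 30.0:87 30.5:87 31.0:89 31.5:86 32.0:84 32.5:88 33.0:112 33.5:147 34.0:142 34.5:131 35.0:136 35.5:160 36.0:191 36.5:196 37.0:195 37.5:198 38.0:199 38.5:199 39.0:200 39.5:198 40.0:185 40.5:157 41.0:128 41.5:149 42.0:173 42.5:178 43.0:181 43.5:183 44.0:184 44.5:183 45.0:183 45.5:183 46.0:184 46.5:185 47.0:185 47.5:185 48.0:185 48.5:185 49.0:186 49.5:185 50.0:182 50.5:179 51.0:174 51.5:171 52.0:168 52.5:167 53.0:179 53.5:192 54.0:190 54.5:191
now basefront 15.0:78 15.5:79 16.0:75 16.5:73 17.0:87 17.5:91 18.0:92 18.5:88 19.0:63 19.5:61 20.0:62 20.5:63 21.0:63 21.5:62 22.0:62 22.5:60 23.0:57 23.5:59 24.0:87 24.5:112 25.0:111 25.5:109 26.0:109 26.5:109 27.0:109 27.5:109 28.0:109 28.5:109 29.0:109 29.5:109 30.0:109 30.5:109 31.0:107 31.5:105 32.0:117 32.5:184 33.0:196 33.5:162 34.0:153 34.5:165 35.0:200
20.9833 tcp [ 0.4441 -0.0421  0.0787] xang -93.05 zax [-0.0526 -0.0642 -0.9965] F [-1.1  -2.84 -1.94] M [-0.459 -0.104  0.27 ] 0.0111 q [-0.189  0.246  1.952 -0.088  0.984  1.487] qd [ 0.     0.004 -0.003  0.001  0.003  0.002]
```

Emit:
{"name": "play_rows", "arguments": {"series": [{"fingers": 0.5,"dx": 0,"dy": 0,"dz": 0,"turn": 0},{"fingers": 0,"dx": 0,"dy": 0,"dz": 0,"turn": 0},{"fingers": -0.5,"dx": 0,"dy": 0,"dz": 0,"turn": 0},{"fingers": -1,"dx": 0,"dy": 0,"dz": 0,"turn": 0},{"fingers": -1,"dx": 0,"dy": 0,"dz": 0,"turn": 0},{"fingers": -1,"dx": 0,"dy": 0,"dz": 0,"turn": 0},{"fingers": -1,"dx": 0,"dy": 0,"dz": 0,"turn": 0}]}}

```text
clock: 21.57
position: [0.4465, -0.0388, 0.0793]
ee_rot: [-0.037, -0.685, 0.727, -0.004]
contact_force: [-0.6, -0.6, 0.2]
width: 0.0857
```

```bash
python3 s.py
```

```text
21.5667 tcp [ 0.4465 -0.0388  0.0793] xang -93.3 zax [-0.0486 -0.0577 -0.9972] F [-0.58 -0.61  0.16] M [ 0.056 -0.004  0.1  ] 0.0857 q [-0.187  0.247  1.949 -0.079  0.984  1.488] qd [ 0.003  0.001 -0.002  0.006 -0.    -0.001]
```

Emit:
{"name": "play_rows", "arguments": {"series": [{"fingers": -1,"dx": 0,"dy": 0,"dz": 8,"turn": 0},{"fingers": -1,"dx": 0,"dy": 0,"dz": 15,"turn": 0},{"fingers": -1,"dx": 0,"dy": 0,"dz": 20,"turn": 0},{"fingers": -1,"dx": 0,"dy": 0,"dz": 20,"turn": 0},{"fingers": -1,"dx": 0,"dy": 0,"dz": 20,"turn": 0},{"fingers": -1,"dx": -3,"dy": 0,"dz": 10,"turn": 0},{"fingers": -1,"dx": 0,"dy": 0,"dz": 0,"turn": 0}]}}

```text
clock: 22.15
position: [0.442, -0.0381, 0.1786]
ee_rot: [-0.038, -0.685, 0.727, -0.003]
contact_force: [0.1, -0.4, -1.3]
width: 0.0857
```

```bash
python3 wt.py 3
python3 - <<'E'
from h import *
import r
c=cam("wrist"); save(c,"o.png",sc=1.5)
r.show("end",c[0]["pixels"].mean(2),c,.4445,-.040)
for n,z in (("handle",.086),("stop",.05)):
  for q in masks_of(c[0],n)[:1]:
    (cx,cy),(a,b),ang=rect(q["region"]); P=cv2.boxPoints(((cx,cy),(a,b),ang)).astype(float)
    W=np.array([w(c,p,z)[:2] for p in P]); e=[W[1]-W[0],W[2]-W[1]]; L=max(e,key=np.linalg.norm)
    print(n,q["p"],q["xy"],w(c,q["xy"],z).round(4),"long axis deg",np.degrees(np.arctan2(L[1],L[0])).round(1),np.linalg.norm(L).round(4))
E
```

```text
22.3 tcp [ 0.4409 -0.0378  0.1758] xang -93.3 zax [-0.0547 -0.0553 -0.997 ] F [ 0.58  0.03 -0.46] M [ 0.041 -0.046 -0.006] 0.0856 q [-0.188  0.139  1.81  -0.068  1.236  1.466] qd [-0.002  0.014  0.019 -0.001  0.001 -0.   ]
end pad 25.0:132 25.5:137 26.0:135 26.5:133 27.0:133 27.5:132 28.0:132 28.5:133 29.0:134 29.5:134 30.0:132 30.5:116 31.0:107 31.5:108 32.0:110 32.5:120 33.0:145 33.5:182 34.0:194 34.5:193 35.0:192 35.5:191 36.0:191 36.5:192 37.0:193 37.5:192 38.0:178 38.5:145 39.0:117 39.5:127 40.0:156 40.5:167 41.0:169 41.5:172 42.0:173 42.5:173 43.0:173 43.5:173 44.0:174 44.5:174 45.0:175 45.5:176 46.0:176 46.5:176 47.0:176 47.5:175 48.0:173 48.5:170 49.0:166 49.5:164 50.0:164 50.5:165 51.0:171 51.5:174 52.0:174 52.5:172 53.0:169 53.5:170 54.0:173 54.5:171
end basefront 15.0:55 15.5:56 16.0:56 16.5:55 17.0:55 17.5:56 18.0:56 18.5:56 19.0:55 19.5:54 20.0:52 20.5:52 21.0:61 21.5:79 22.0:97 22.5:119 23.0:149 23.5:155 24.0:162 24.5:179 25.0:190 25.5:193 26.0:192 26.5:191 27.0:190 27.5:190 28.0:191 28.5:192 29.0:193 29.5:187 30.0:158 30.5:142 31.0:140 31.5:139 32.0:146 32.5:179 33.0:231 33.5:250 34.0:248 34.5:246 35.0:245
end baserear -35.0:54 -34.5:54 -34.0:53 -33.5:53 -33.0:53 -32.5:54 -32.0:53 -31.5:53 -31.0:54 -30.5:54 -30.0:54 -29.5:54 -29.0:54 -28.5:50 -28.0:48 -27.5:52 -27.0:54 -26.5:55 -26.0:55 -25.5:55 -25.0:55 -24.5:56 -24.0:60 -23.5:63 -23.0:66 -22.5:66 -22.0:66 -21.5:65 -21.0:65 -20.5:61 -20.0:58 -19.5:56 -19.0:56 -18.5:55 -18.0:56 -17.5:56 -17.0:56 -16.5:57 -16.0:56 -15.5:56 -15.0:56
handle 0.71 [256.4, 180.8] [ 0.4471 -0.0432  0.086 ] long axis deg 178.6 0.058
stop 0.69 [256.4, 181.2] [ 0.4344 -0.0444  0.05  ] long axis deg -179.9 0.0672
```

```bash
python3 -c "
from rig import *
print(sign_off(), get_state()['clock'])"
```

```text
the job is handed in; nothing more can be done
the job is handed in; nothing more can be done
```

The flange is clamped, and I handed the job in at about 22 s of the 64 s allowed. The stop was lifted from the block and seated in the slot. It pushed the flange home into the V, and I then pressed and turned it a quarter turn clockwise and released it.

What the last checks showed:
- **Flange:** a wrist picture taken after the turn, before release, shows it against both V arms with the nose on it.
- **Lock:** the turn ended on the bolt's end stop, shown by a rise in turning moment. After release the network puts the handle bar across the slot, within about 3° of 90°. Before I let go, the handle had already settled about 4–5 mm below rest with no pressing force on it.
- **Nose:** it is pressed in about 1.5–1.7 mm of its 4 mm travel, a little under half. One other edge measurement gave only 0.8 mm, but shadow made it less reliable. The press-in held steady through unloading and release, to within about 0.2 mm.

What did not go cleanly:
- **Overpress:** while pressing the handle it briefly bottomed out at about 38 N before I eased it to 14 N.
- **Tilt:** the tool tilted about 4–5° during the turn.
- **Last picture:** I had used up the picture limit, so the state after release was checked only by numbers.

I did not go near the spanner.

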